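# Slide the infrared head round the bent rod to its stop and start the block check

### The arm

A 6-joint arm with a two-finger parallel gripper is mounted at the origin on the work surface. World frame = base frame: x ahead of the robot, y to its left, z up, the work surface at z = 0. Lengths are in m, angles in degrees, forces in N, time in s.
With the tool pointing down it reaches from about 0.375 to 0.9 m from the base axis. Payload 3.1 kg.
Tool frame: the origin (TCP) lies on the centre line of the jaws, within the pads' length; the fingertips stand 22 mm ahead of it and the grasp point (between the pads) lies 3 mm ahead of it; y points along the fingers, z is the direction in which the jaws open and shut, and the axes are right-handed (so a half turn about y gives the same grasp; the last joint's range is limited). The gripper opens to 87 mm and grips with 3 to 60 N. Pads are 19 mm wide; open, the fingers measure 117 mm over their backs; the gripper's body (75 mm by 190 mm) begins 51 mm behind the grasp point.
Start: joints at [53.428, 30.224, 82.088, -0, 67.689, -10.227], TCP at [0.277, 0.56, 0.245] pointing down, gripper open.
Joint ranges: [-176.69, 176.69], [-43.24, 126.21], [12.49, 139.97], [-82, 262], [0, 151.66], [-163.58, 163.58]. Speed limits (degrees/s): [159.86, 159.86, 180, 180, 180, 180].

### API

Orientations are given as a 3x3 rotation matrix whose columns are the frame's x, y, z axes.
In Python, from rig import bot gives the robot as it stands.
- The arm moves only by the tool jog_arm, never from a script. Its argument "motion" is one flat list of numbers, 6 for each row, row after row: the shift along the tool's x, y, z in mm, then the turn, a rotation vector about the tool's x, y, z in degrees. A call has 1 to 20 rows; each row is the pose to reach, as a shift and turn from the pose commanded when the call began, along the tool's axes at that moment; what a row does not reach only later rows make up. A row lasts 1/8 s, in which the tool goes at most 62.5 mm and 10.7 degrees, less where a joint would pass 70% of its speed; a pose out of reach is approached as far as the arm can. A call with a gripper value outside its range is refused whole. "gripper" is the opening, from 0 (shut) to 1 (fully open), set as the call begins (left out, the last holds). The fingers move at their own pace and stop on an object; the grip force is fixed at half the most. Time passes only in rows, so rows that repeat a pose let the fingers close. It gives the time, the measured TCP pose, the force and the opening at its end, in the units of the state.
- bot.read_state(): the state, without advancing time (a new reading comes with each control period).
- bot.capture(name): name is "scene" or "top" or "wrist"; returns (picture, depth): 400x640x3 uint8, red, green, blue; 400x640 float32, m along the optical axis (not along the pixel's ray), 0 where there is no reading.
- bot.get_calibration(name): a dict with "mtx" (3x3 intrinsics, pixels), "k1" (the pictures are not rectified: a ray, as slopes to the right and down, at radius r is drawn at 1 + k1 r^2 times it, then the intrinsics apply), "pose" (4x4, takes a point from camera to world coordinates); the wrist camera has in their place "hand_eye" (4x4, takes a point from camera to tool coordinates, whose origin is the TCP and whose axes are the tool frame's). Camera axes: x right, y up, looking along -z (the intrinsics and any distortion apply to the point x, -y, -z); pixel columns grow to the right and rows downward; lengths in m; the calibration is good to about 2 mm. A picture is of the moment at which its call begins: read the wrist's pose just before it. get_calibration takes no time and is no camera call.
- bot.hand_in(): hands the job in, once; it reports no verdict.
The state is a dict: "time_s": time; "joint_positions": joint angles; "qvel": joint speeds; "tau": joint torques, N m; "position": TCP position; "tcp_rot": TCP orientation; "force": force on the tool from outside, world axes, zero at the start; "moment": the same for the moment, N m; "opening": opening from 0.0 (shut) to 1.0 (fully open).
Only numpy, scipy, OpenCV 4.12 (cv2) and the standard library are available. Lean on these libraries where they do the work, as an engineer would, in place of code of your own. Each camera call takes 0.05 s, during which the arm holds its last target.

### The job

Slide the infrared sensor head along the bent stand rod and round both bends until its ring rests right up against the stop collar over the heater block, going gently so that it never binds hard on the rod or bangs the collar. Let go of it there, hanging upright, then press the heater's start key fully down and let it come up; do not press the key before the head is at the stop, and leave the other things on the bench where they are.

Things in the scene. Friction and masses are not known exactly. Their poses are not given: they have to be found in the camera images.
- stand: Lab stand, fixed: grey foot plate 170x110x14 mm, 12 mm post, clamp block 34x30x30 mm on the post's top (205 mm high). Out of the block comes one bent bright steel rod 10 mm thick, level all along, axis 190 mm above the bench, carrying a stop collar near its tip. Rod and collar do not give. Origin on the post's axis at bench height, z up, x along the rod's first leg.
- rod_root (a point): Rod axis where it leaves the post (190 mm above the stand's origin, axes as the stand's). Nominal rod axis seen from above, mm from here: along +x to corner (150,0), right turn, along -y to corner (150,-120), left turn, along +x to the round tip at (350,-120). Corners are where the leg axes cross; each bend is a quarter circle of axis radius 35, from 35 before to 35 after its corner.
- corner (a point): Nominal first corner of the rod, at rod height (fixed to the stand, axes as the stand's). The rod was bent by hand: each of the two bends really turns up to 6 degrees more or less than 90, which no reading shows. Stop: dark steel clamp collar, 25 mm across, 12 mm thick, its near face 60 to 110 mm beyond the end of the second bend, also shown by no reading: look or feel for it.
- carrier: Infrared sensor head hung loose on the rod, 0.13 to 0.21 kg: steel ring (bore 14 mm, outside 25, 14 long), a grey thumb grip above, a neck and white cylinder (32 mm across, 23 to 75 mm below the bore centre) under it. Origin at the bore centre, x along the bore towards the tip, z up. At rest it hangs 2 mm below the rod axis. Starts on the first leg, 60 to 90 mm from the post.
- grip (a point): Point on the carrier's thumb grip, 36 mm above the bore centre. The grip is a block 24 mm long (x, along the rod) x 14 mm wide (y), from 18 to 50 mm above the bore centre, on a 12 x 14 mm stem that joins it to the ring; axes as the carrier's.
- heater: White dry-block tube heater, fixed on the bench, 160 mm wide (x) and about 214 mm deep (y), highest point 84 mm. Origin at bench height under its middle; +y is its front. Its open aluminium block (100x76 mm) is centred 40 mm towards the back, under the last leg of the rod; screen and start key are on the low front part. It stands at nearly the same yaw as the stand.
- start_key_top (a point): Centre of the top of the heater's round start key (22 mm across, in a 38 mm grey collar), about 74 mm above the bench, pressed straight down.
- start_key (a joint): Travel of the start key in metres: 0 up, 0.006 fully down (about 5 N, springs back by itself).
- cover: The heater's smoked clear cover, turned upside down like a tray, 125x100x45 mm, loose; origin under its centre.
- tube_rack: Grey rack of small tubes, 115x58 mm, 50 mm high, loose; origin under its centre.
- beaker: Small glass beaker, 52 mm across, 68 mm high, loose; origin under its centre.
- marker: Marker pen, 135 mm long, 17 mm thick, lying loose.

How it is judged:
By the outcome, as a careful person would: the job done as asked, in the order asked, and still so for the second after the job is handed in, with the robot touching nothing.
It also fails if it takes over 72 s, if anything falls off the work surface, if the arm or the gripper's body presses on something with over 40 N, if the wrist force passes 120 N, or if a joint passes its speed limit or range.

## Working session

There is one attempt and no reset: what is moved stays moved. The work goes in short steps, Python scripts to look and compute and a tool call to move; the robot and the scene stay as the last step left them, time stands still between calls to the robot, and variables do not carry over. Pictures are saved under pics/ and viewed, and the job is handed in when it is done.

Besides the shell and the picture viewer there is one more tool, called as name(argument=value, ...), one argument or row to a line, values as JSON. jog_arm: Moves the arm, as the interface text tells. Its arguments: {"type":"object","properties":{"motion":{"type":"array","items":{"type":"number"}},"gripper":{"type":"number"}},"required":["motion"]}

```bash
ls; mkdir -p pics; cat > h.py <<'E'
import numpy as np, cv2
from rig import bot
def cap(n,f):
    st=bot.read_state(); im,d=bot.capture(n)
    cv2.imwrite('pics/'+f+'.png',im[:,:,::-1]); np.savez('pics/'+f+'.npz',im=im,d=d,p=st['position'],R=st['tcp_rot'])
    return im,d
def pose(n,z=None):
    c=bot.get_calibration(n)
    if 'pose' in c: return c,np.array(c['pose'])
    T=np.eye(4);T[:3,:3]=z['R'];T[:3,3]=z['p'];return c,T@np.array(c['hand_eye'])
def rays(n,uv,z=None):
    c,T=pose(n,z);K=np.array(c['mtx']);uv=np.atleast_2d(np.float64(uv))
    x=cv2.undistortPoints(uv[:,None,:],K,np.array([c['k1'],0,0,0.]))[:,0]
    d=np.c_[x[:,0],-x[:,1],-np.ones(len(x))]
    return T[:3,3],d@T[:3,:3].T
def onplane(n,uv,h,z=None):
    o,d=rays(n,uv,z);return o+d*((h-o[2])/d[:,2])[:,None]
def bydepth(n,uv,D,z=None):
    o,d=rays(n,uv,z);return o+d*np.atleast_1d(D)[:,None]
def proj(n,P,z=None):
    c,T=pose(n,z);K=np.array(c['mtx']);q=(np.atleast_2d(P)-T[:3,3])@T[:3,:3]
    s=np.c_[q[:,0]/-q[:,2],-q[:,1]/-q[:,2]];s=s*(1+c['k1']*(s**2).sum(1,keepdims=True))
    return s@K[:2,:2].T+K[:2,2]
E
python3 - <<'E'
from h import *
for n in('scene','top','wrist'):cap(n,n+'0'); c,T=pose(n,np.load('pics/%s0.npz'%n));print(n,c['mtx'],c['k1'],T.round(3))
print(bot.read_state())
E
```

```text
pics
scene [[428.30855707   0.         323.69014585]
 [  0.         428.30855707 189.76789609]
 [  0.           0.           1.        ]] 0.005989549564501573 [[ 0.312 -0.753  0.579  1.153]
 [ 0.95   0.243 -0.196 -0.114]
 [ 0.007  0.611  0.791  0.855]
 [ 0.     0.     0.     1.   ]]
top [[519.66481759   0.         315.66422672]
 [  0.         519.66481759 194.58749964]
 [  0.           0.           1.        ]] 0.002778480906039459 [[ 0.018  0.997 -0.076  0.57 ]
 [-1.     0.019  0.019  0.063]
 [ 0.02   0.076  0.997  1.224]
 [ 0.     0.     0.     1.   ]]
wrist [[358.11373659   0.         324.14771373]
 [  0.         358.11373659 197.99442674]
 [  0.           0.           1.        ]] 0.009145078778476328 [[ 0.445 -0.854 -0.269  0.202]
 [ 0.896  0.424  0.135  0.596]
 [-0.002 -0.301  0.954  0.384]
 [ 0.     0.     0.     1.   ]]
{'time_s': 0.15, 'joint_positions': array([ 5.34287487e+01,  3.02670679e+01,  8.21378910e+01, -1.95491593e-03,
        6.76884000e+01, -1.02276256e+01]), 'qvel': array([ 0.10265829, -0.12626974, -0.18918121,  0.08067914, -0.04290457,
        0.00521491]), 'tau': array([ 8.72957535e-04, -4.40428376e+01, -1.76843780e+01,  6.33942126e-02,
        5.51977346e-02, -9.34762079e-05]), 'position': array([0.27702425, 0.55968699, 0.24380184]), 'tcp_rot': array([[ 8.96154448e-01, -9.45492997e-04,  4.43741267e-01],
       [-4.43742199e-01, -1.32742054e-03,  8.96153502e-01],
       [-2.58275587e-04, -9.99998672e-01, -1.60912896e-03]]), 'force': array([ 0.09731534,  1.48826709, -0.54387747]), 'moment': array([ 0.00338369, -0.03186484, -0.02455801]), 'opening': 0.9996725225353879}
```

View pics/scene0.png

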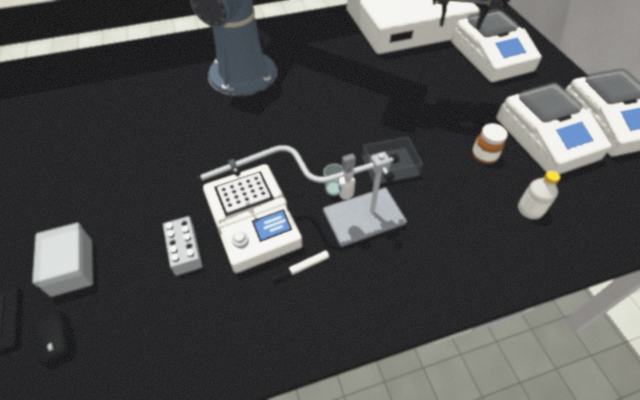

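View pics/top0.png

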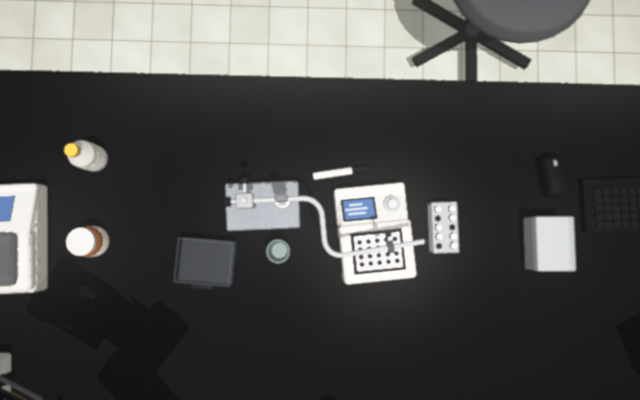

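View pics/wrist0.png

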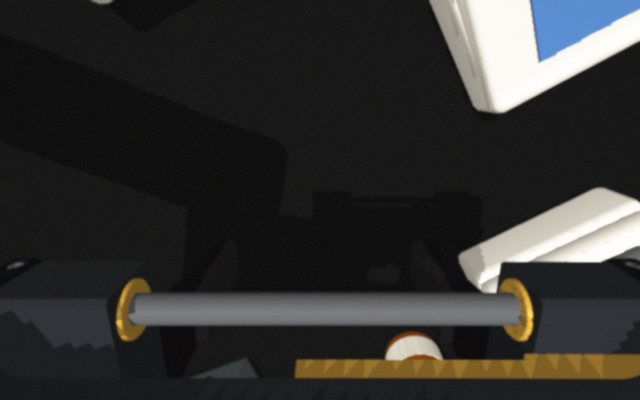

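```bash
python3 - <<'E'
from h import *
im=cv2.imread('pics/top0.png');c=im[140:300,215:475];cv2.imwrite('pics/topz.png',cv2.resize(c,None,fx=3,fy=3,interpolation=cv2.INTER_CUBIC))
im=cv2.imread('pics/scene0.png');c=im[130:290,150:420];cv2.imwrite('pics/scz.png',cv2.resize(c,None,fx=2.9,fy=2.9,interpolation=cv2.INTER_CUBIC))
z=np.load('pics/top0.npz');D=z['d']
for u,v in [(245,200),(280,198),(300,198),(326,225),(370,248),(415,241),(392,244),(392,202)]:print(u,v,bydepth('top',(u,v),D[v,u]).round(4))
E
```

```text
245 200 [[0.6346 0.1812 0.2152]]
280 198 [[0.6381 0.1123 0.2391]]
300 198 [[0.642  0.0749 0.1934]]
326 225 [[ 0.593   0.0146 -0.    ]]
370 248 [[ 0.5456 -0.0656  0.1924]]
415 241 [[ 0.5609 -0.1545  0.1946]]
392 244 [[ 0.5543 -0.1082  0.1984]]
392 202 [[ 0.6455 -0.1289  0.0708]]
```

View pics/topz.png

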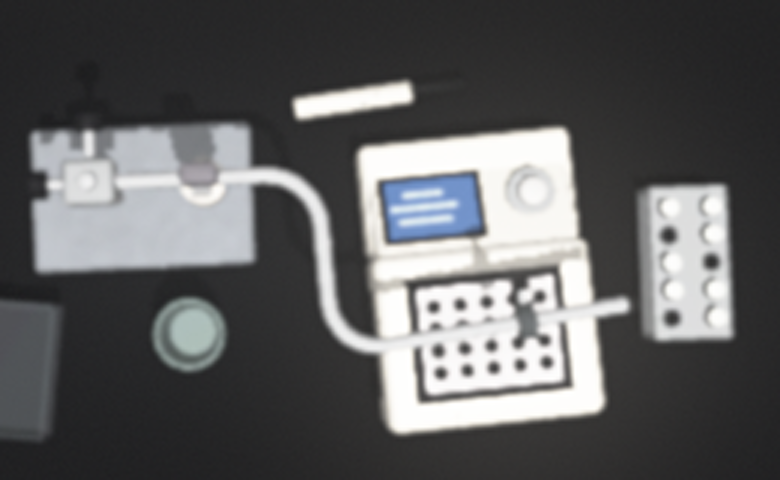

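View pics/scz.png

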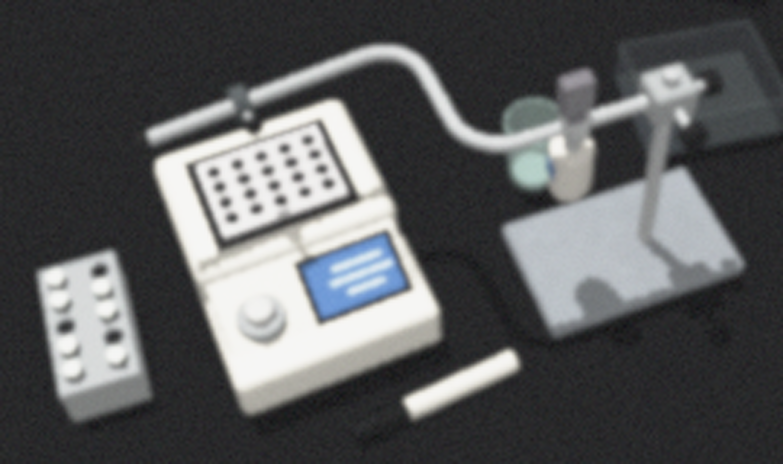

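```bash
cat > rod.py <<'E'
from h import *
def cloud(n,f):
    z=np.load('pics/%s.npz'%f);D=z['d'];v,u=np.nonzero(D>0)
    P=bydepth(n,np.c_[u,v],D[v,u],z);return z['im'],u,v,P
E
python3 - <<'E'
from rod import *
im,u,v,P=cloud('top','top0')
roi=(u>220)&(u<440)&(v>170)&(v<270)
m=roi&(P[:,2]>.165)&(P[:,2]<.205)
M=np.zeros((400,640),np.uint8);M[v[m],u[m]]=255
cv2.imwrite('pics/m.png',cv2.resize(M[160:280,210:450],None,fx=3,fy=3,interpolation=0))
Q=P[m]
print(len(Q),np.percentile(Q[:,2],[5,50,95]))
# leg by depth-mask centroid per column, on plane .19
def cl(cols,axis,lo,hi):
    out=[]
    for c in cols:
        line=M[:,c] if axis==0 else M[c,:]
        idx=np.nonzero(line)[0];idx=idx[(idx>=lo)&(idx<=hi)]
        if len(idx):out.append((c,idx.mean(),len(idx)) if axis==0 else (idx.mean(),c,len(idx)))
    o=np.array(out);W=onplane('top',o[:,:2],.19);return o,W
for name,a in dict(l1=(range(256,306,2),0,185,215),l2=(range(215,240,2),1,300,345),l3=(range(345,425,2),0,230,262)).items():
    o,W=cl(*a);print(name);print(np.c_[o,W[:,:2]].round(4))
E
```

```text
1489 [0.18952263 0.19460706 0.20341922]
l1
[[2.560000e+02 2.000000e+02 5.000000e+00 6.366000e-01 1.623000e-01]
 [2.580000e+02 2.000000e+02 5.000000e+00 6.367000e-01 1.583000e-01]
 [2.600000e+02 2.000000e+02 5.000000e+00 6.368000e-01 1.544000e-01]
 [2.620000e+02 2.000000e+02 5.000000e+00 6.368000e-01 1.504000e-01]
 [2.640000e+02 2.000000e+02 5.000000e+00 6.369000e-01 1.464000e-01]
 [2.660000e+02 1.990000e+02 5.000000e+00 6.390000e-01 1.425000e-01]
 [2.680000e+02 1.990000e+02 5.000000e+00 6.390000e-01 1.385000e-01]
 [2.700000e+02 1.990000e+02 5.000000e+00 6.391000e-01 1.345000e-01]
 [2.720000e+02 1.990000e+02 5.000000e+00 6.392000e-01 1.306000e-01]
 [2.740000e+02 1.990000e+02 5.000000e+00 6.393000e-01 1.266000e-01]
 [2.760000e+02 2.030000e+02 2.000000e+00 6.314000e-01 1.224000e-01]
 [2.780000e+02 2.014000e+02 5.000000e+00 6.346000e-01 1.185000e-01]
 [2.800000e+02 2.028571e+02 7.000000e+00 6.318000e-01 1.145000e-01]
 [2.820000e+02 2.023333e+02 6.000000e+00 6.329000e-01 1.105000e-01]
 [2.840000e+02 2.023333e+02 6.000000e+00 6.330000e-01 1.066000e-01]
 [2.860000e+02 2.033333e+02 3.000000e
[... 3560 characters left out ...]
 5.000000e+00  5.546000e-01 -1.355000e-01]
 [ 4.070000e+02  2.435000e+02  6.000000e+00  5.557000e-01 -1.395000e-01]
 [ 4.090000e+02  2.430000e+02  5.000000e+00  5.567000e-01 -1.435000e-01]
 [ 4.110000e+02  2.430000e+02  5.000000e+00  5.568000e-01 -1.475000e-01]
 [ 4.130000e+02  2.422000e+02  5.000000e+00  5.585000e-01 -1.515000e-01]
 [ 4.150000e+02  2.420000e+02  5.000000e+00  5.589000e-01 -1.555000e-01]
 [ 4.170000e+02  2.420000e+02  5.000000e+00  5.590000e-01 -1.595000e-01]
 [ 4.190000e+02  2.410000e+02  5.000000e+00  5.610000e-01 -1.634000e-01]
 [ 4.210000e+02  2.410000e+02  5.000000e+00  5.611000e-01 -1.674000e-01]
 [ 4.230000e+02  2.405000e+02  6.000000e+00  5.622000e-01 -1.714000e-01]]
```

View pics/m.png

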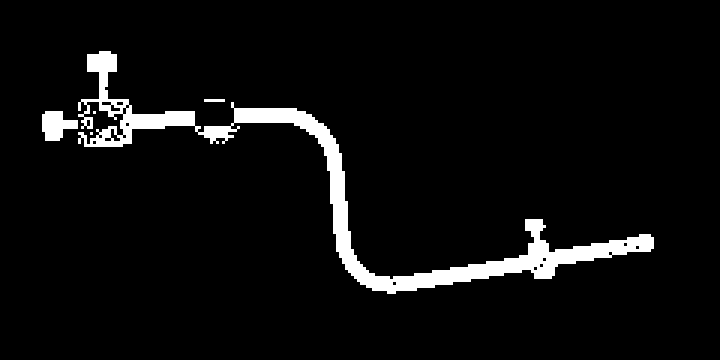

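jog_arm(
  motion=[16,-10,-11,0,2,0,43,-30,-29,0,5,0,81,-50,-54,0,9,0,124,-70,-82,0,14,0,167,-85,-111,0,19,0,210,-95,-140,0,23,0,253,-100,-168,0,28,0,296,-100,-197,0,33,0,339,-100,-226,0,38,0,382,-100,-254,0,43,0,425,-100,-283,0,47,0,463,-100,-308,0,52,0,495,-100,-329,0,55,0,522,-100,-347,0,58,0,538,-100,-358,0,60,0,538,-100,-358,0,60,0,538,-100,-358,0,60,0],
)

```text
time_s: 2.28
position: [0.5997, 0.0013, 0.3446]
tcp_rot: [[0.064, -0.001, 0.998], [-0.998, 0.001, 0.064], [-0.001, -1.0, -0.001]]
force: [0.2, 0.4, -0.9]
opening: 1.0
```

```bash
python3 - <<'E'
from h import *
cap('wrist','w1');s=bot.read_state();print(s['time_s'],s['position'],s['tcp_rot'].round(4),s['force'])
E
```

```text
2.325 [0.59976253 0.00160937 0.34466576] [[ 6.510e-02 -7.000e-04  9.979e-01]
 [-9.979e-01  6.000e-04  6.510e-02]
 [-6.000e-04 -1.000e+00 -6.000e-04]] [-0.15982076  0.21921477 -0.37566645]
```

View pics/w1.png

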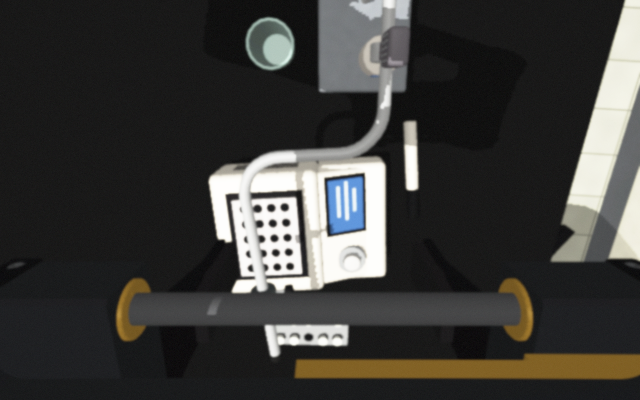

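```bash
cat > fit.py <<'E'
from rod import *
import sys
def mask(n,f,lo=.168,hi=.206,box=None):
    im,u,v,P=cloud(n,f);m=(P[:,2]>lo)&(P[:,2]<hi)
    if box: m&=(P[:,0]>box[0])&(P[:,0]<box[1])&(P[:,1]>box[2])&(P[:,1]<box[3])
    M=np.zeros((400,640),np.uint8);M[v[m],u[m]]=255;return M,np.load('pics/%s.npz'%f)
def edges(im,M,rows,axis,half=12):
    # subpixel edge midpoints around mask centre using depth-mask runs
    out=[]
    for c in rows:
        line=M[c,:] if axis==1 else M[:,c]
        i=np.nonzero(line)[0]
        if len(i)==0: continue
        out.append((i.mean(),c,len(i)) if axis==1 else (c,i.mean(),len(i)))
    return np.array(out)
def line(W):
    c=W.mean(0);d=np.linalg.svd(W-c)[2][0];r=(W-c)@np.array([-d[1],d[0]]);return c,d,r
E
python3 - <<'E'
from fit import *
M,z=mask('wrist','w1',box=(.5,.7,-.2,.2))
cv2.imwrite('pics/m1.png',M[:, 150:450])
print(pose('wrist',z)[1].round(4))
def seg(box,rows,axis):
    M,z=mask('wrist','w1',box=box)
    o=edges(None,M,rows,axis);W=onplane('wrist',o[:,:2],.19,z)[:,:2]
    c,d,r=line(W)
    k=abs(r)<.0015;c,d,r2=line(W[k]);print(len(W),k.sum(),c.round(4),d.round(4),'hd',np.degrees(np.arctan2(d[1],d[0])).round(2),r2.std().round(5),np.unique(o[:,2],return_counts=True));return c,d
def X(a,b):
    t=np.linalg.solve(np.c_[a[1],-b[1]],b[0]-a[0]);return a[0]+t[0]*a[1]
l1=seg((.625,.66,.075,.1),range(0,200),1)
l2=seg((.575,.605,.01,.05),range(200,450),0)
l3=seg((.5,.58,-.075,-.02),range(150,300),1)
print(X(l1,l2),X(l2,l3))
E
```

```text
[[ 9.980e-01 -6.070e-02 -1.870e-02  5.939e-01]
 [ 6.350e-02  9.519e-01  2.996e-01  8.330e-02]
 [-4.000e-04 -3.002e-01  9.539e-01  4.851e-01]
 [ 0.000e+00  0.000e+00  0.000e+00  1.000e+00]]
34 33 [0.6415 0.0872] [ 0.0625 -0.998 ] hd -86.42 0.00025 (array([ 4., 11., 12., 13.]), array([ 1,  1,  8, 24]))
37 37 [0.5897 0.0282] [0.9927 0.1209] hd 6.94 0.00031 (array([ 9., 12., 13.]), array([ 1, 31,  5]))
60 60 [ 0.5381 -0.0487] [ 0.1778 -0.9841] hd -79.76 0.00022 (array([ 2.,  5., 10., 11., 12.]), array([ 1,  1,  2, 20, 36]))
[0.64475207 0.03491561] [0.5256309  0.02040875]
```

View pics/m1.png

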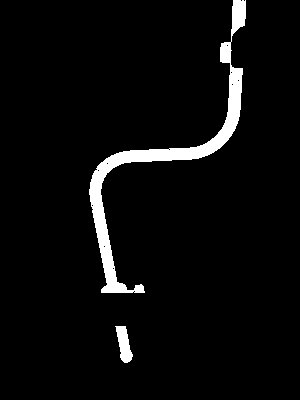

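```bash
python3 - <<'E'
from fit import *
d=np.array([.0625,-.998]);l=np.array([.998,.0625])
for n,f in(('wrist','w1'),('top','top0')):
    im,u,v,P=cloud(n,f)
    m=(P[:,2]>.228)&(P[:,2]<.25)&(P[:,0]>.6)&(P[:,0]<.68)&(P[:,1]>.07)&(P[:,1]<.15);Q=P[m]
    print(n,m.sum(),u[m].min(),u[m].max(),v[m].min(),v[m].max(),np.percentile(Q[:,2],[5,50,95]))
    a=(Q[:,:2]-[.6415,.0872])@d;b=(Q[:,:2]-[.6415,.0872])@l
    print('along',np.percentile(a,[0,3,50,97,100]).round(4),'lat',np.percentile(b,[0,3,50,97,100]).round(4), Q.mean(0))
# collar along leg3
c=np.array([.5381,-.0487]);d=np.array([.1778,-.9841]);l=np.array([.9841,.1778])
for n,f in(('wrist','w1'),('top','top0')):
    im,u,v,P=cloud(n,f)
    q=P[:,:2]-c;a=q@d;b=q@l
    for lo,hi in((.007,.0125),(-.0125,-.007)):
      m=(P[:,2]>.17)&(P[:,2]<.206)&(b>lo)&(b<hi)&(a>0)&(a<.13)
      print(n,lo,m.sum(),np.sort(a[m]).round(4)[[0,1,2,-3,-2,-1]] if m.sum()>5 else a[m],P[m,2].mean())
print('bend end along',(np.array([.5322,-.016])-c)@d)
E
```

```text
wrist 921 385 409 26 66 [0.23204085 0.23761698 0.23902328]
along [-0.0349 -0.0339 -0.0229 -0.0117 -0.0112] lat [-0.0076 -0.0073 -0.0013  0.0058  0.0069] [0.6388622  0.11002543 0.2370957 ]
top 91 274 286 194 201 [0.23312337 0.2375682  0.24039008]
along [-0.0366 -0.0348 -0.025  -0.0139 -0.0137] lat [-0.0071 -0.0069  0.      0.0061  0.0065] [0.63968555 0.11177049 0.23727561]
wrist 0.007 56 [0.0528 0.0529 0.053  0.0564 0.0578 0.1296] 0.19164796622596278
wrist -0.0125 26 [0.0531 0.0531 0.0531 0.0541 0.0543 0.0546] 0.18990468362861307
top 0.007 19 [0.0515 0.0515 0.0519 0.061  0.062  0.0626] 0.19753484111024466
top -0.0125 14 [0.0519 0.0519 0.053  0.0618 0.0637 0.0637] 0.19598771975214227
bend end along -0.03322909
```

jog_arm(
  motion=[-20,0,9,0,0,0,-60,0,27,0,0,0,-95,10,42,0,0,0,-106,30,47,0,0,0,-106,60,47,0,0,0,-106,88,47,0,0,0,-106,104,47,0,0,0,-106,113,47,0,0,0,-106,113,47,0,0,0],
)

```text
time_s: 3.45
position: [0.6407, 0.1093, 0.2313]
tcp_rot: [[0.064, -0.0, 0.998], [-0.998, -0.0, 0.064], [-0.0, -1.0, -0.0]]
force: [-0.4, 0.3, -0.2]
opening: 0.996
```

```bash
python3 - <<'E'
from h import *
cap('wrist','w2');cap('scene','s2');s=bot.read_state();print(s['time_s'],s['position'],s['tcp_rot'].round(4),s['force'])
im=cv2.imread('pics/s2.png');c=im[90:290,150:450];cv2.imwrite('pics/s2z.png',cv2.resize(c,None,fx=2.6,fy=2.6,interpolation=cv2.INTER_CUBIC))
E
```

```text
3.55 [0.64137639 0.10925967 0.23252328] [[ 6.36e-02  1.90e-03  9.98e-01]
 [-9.98e-01  0.00e+00  6.36e-02]
 [ 1.00e-04 -1.00e+00  1.90e-03]] [ 0.77814203  0.39658816 -0.30593292]
```

View pics/w2.png

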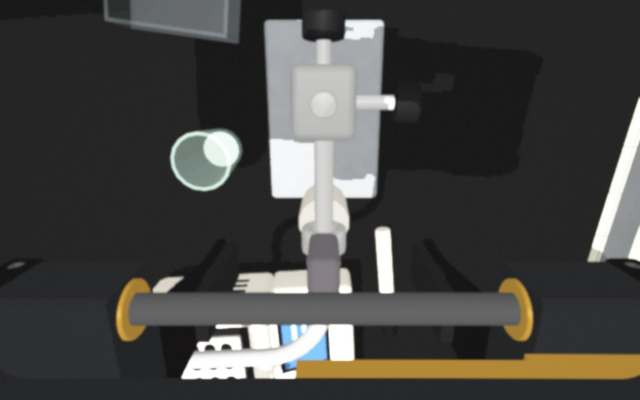

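View pics/s2z.png

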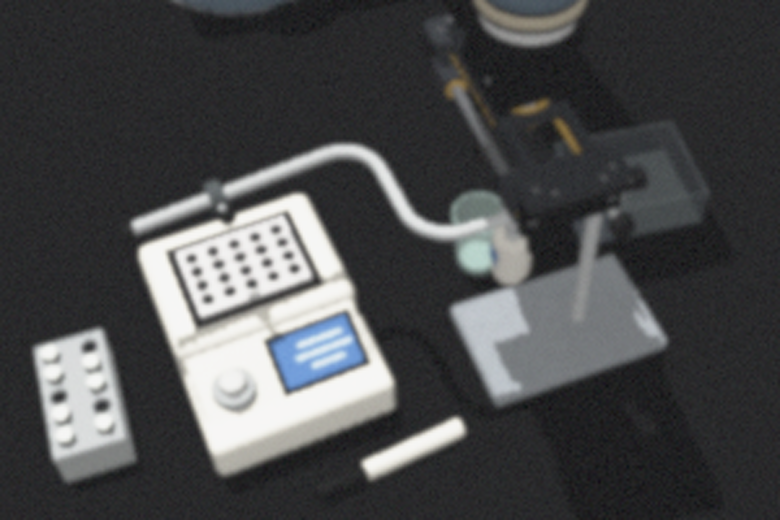

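jog_arm(
  motion=[0,0,0,0,0,0,0,0,0,0,0,0,0,0,0,0,0,0,0,0,0,0,0,0,0,0,0,0,0,0,0,0,0,0,0,0,0,0,0,0,0,0,0,0,0,0,0,0],
  gripper=0,
)

```text
time_s: 4.55
position: [0.6407, 0.1093, 0.2315]
tcp_rot: [[0.064, -0.0, 0.998], [-0.998, -0.0, 0.064], [-0.0, -1.0, -0.0]]
force: [-0.3, -0.7, 0.0]
opening: 0.176
```

```bash
python3 - <<'E'
from fit import *
cap('wrist','w3');s=bot.read_state();print(s['time_s'],s['position'],s['force'],s['opening'])
im,u,v,P=cloud('wrist','w3')
for c,(lo,hi) in {'rod':((.17,.2))}.items():
    pass
M,z=mask('wrist','w3',box=(.6,.68,.135,.165))
o=edges(None,M,range(0,260),1);W=onplane('wrist',o[:,:2],.19,z)[:,:2];c,d,r=line(W);print(c,d,r.std(),len(W))
print('lateral of tcp rel. rod', (z['p'][:2]-c)@np.array([.998,.0636]))
E
```

```text
4.6 [0.64062638 0.1093214  0.23156472] [0.15577187 0.37457135 0.08802992] 0.15773702673707118
[0.63715179 0.14949481] [ 0.08727759 -0.99618403] 0.0006403802926335253 60
lateral of tcp rel. rod 0.0009828061031018044
```

View pics/w3.png

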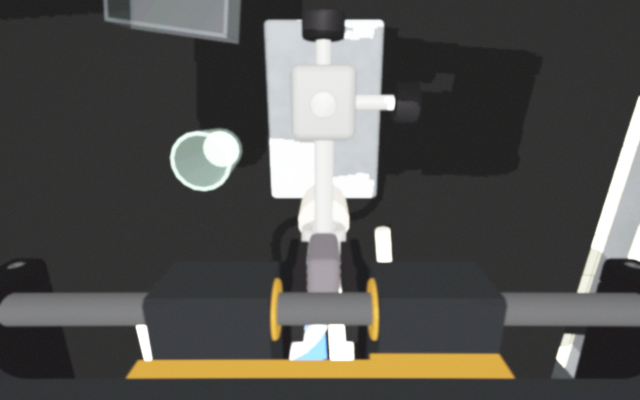

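jog_arm(
  motion=[0,-0.5,0,0,0,0,0,-1,0,0,0,0,0,-1.5,0,0,0,0,0,-2,0,0,0,0,0,-2,0,0,0,0,0,-2,0,0,0,0],
)

```text
time_s: 5.35
position: [0.6407, 0.1093, 0.2336]
tcp_rot: [[0.064, 0.0, 0.998], [-0.998, -0.0, 0.064], [0.0, -1.0, 0.0]]
force: [1.1, 0.2, -1.9]
opening: 0.161
```

```bash
cat > st.py <<'E'
from rig import bot
import numpy as np
s=bot.read_state();print(s['time_s'],s['position'].round(5),s['force'].round(2),s['moment'].round(3),round(s['opening'],3),s['tcp_rot'][:,0].round(4))
E
python3 st.py
```

```text
5.35 [0.64072 0.10931 0.23359] [ 1.07  0.15 -1.87] [-0.036  0.084  0.009] 0.161 [ 0.0638 -0.998   0.    ]
```

jog_arm(
  motion=[0,0,0.7,0,0,0,0,0,1.4,0,0,0,0,0,1.4,0,0,0,0,0,1.4,0,0,0],
)

```text
time_s: 5.85
position: [0.6421, 0.1094, 0.2335]
tcp_rot: [[0.064, -0.0, 0.998], [-0.998, -0.0, 0.064], [0.0, -1.0, -0.0]]
force: [0.4, 0.7, -1.1]
opening: 0.158
```

jog_arm(
  motion=[0,0,-0.7,0,0,0,0,0,-1.4,0,0,0,0,0,-2.1,0,0,0,0,0,-2.8,0,0,0,0,0,-2.8,0,0,0,0,0,-2.8,0,0,0],
)

```text
time_s: 6.6
position: [0.6393, 0.1092, 0.2335]
tcp_rot: [[0.064, 0.0, 0.998], [-0.998, -0.0, 0.064], [0.0, -1.0, 0.0]]
force: [-0.7, -0.6, -1.4]
opening: 0.155
```

jog_arm(
  motion=[0,0,-0.5,0,0,0,0,0,-1,0,0,0,0,0,-1,0,0,0,0,0,-1,0,0,0],
)

```text
time_s: 7.1
position: [0.6383, 0.1091, 0.2335]
tcp_rot: [[0.064, -0.0, 0.998], [-0.998, -0.0, 0.064], [0.0, -1.0, -0.0]]
force: [-1.3, 0.2, -1.7]
opening: 0.159
```

jog_arm(
  motion=[0,0,1,0,0,0,0,0,2,0,0,0,0,0,3,0,0,0,0,0,3.5,0,0,0,0,0,3.5,0,0,0,0,0,3.5,0,0,0],
)

```text
time_s: 7.85
position: [0.6418, 0.1094, 0.2335]
tcp_rot: [[0.064, -0.0, 0.998], [-0.998, -0.0, 0.064], [0.0, -1.0, -0.0]]
force: [0.6, -0.1, -1.6]
opening: 0.162
```

```bash
cat > path.py <<'E'
import numpy as np,sys
from rig import bot
H=np.radians([-86.4,-173.06,-79.76]);C=[np.array([.64475,.03492]),np.array([.52563,.02041])]
R=.035;dl=.0014
e=lambda h:np.array([np.cos(h),np.sin(h)])
T=[R*np.tan(abs(H[1]-H[0])/2),R*np.tan(abs(H[2]-H[1])/2)]
A=[C[0]-T[0]*e(H[0]),C[0]+T[0]*e(H[1])];B=[C[1]-T[1]*e(H[1]),C[1]+T[1]*e(H[2])]
L0=.060 # s=0 60mm before bend 1
S=np.cumsum([L0,R*abs(H[1]-H[0]),np.linalg.norm(B[0]-A[1]),R*abs(H[2]-H[1])])
def pt(s):
    if s<S[0]: return A[0]+e(H[0])*(s-S[0]),H[0]
    if s<S[1]:
        a=(s-S[0])/R; c=A[0]+R*e(H[0]-np.pi/2); h=H[0]-a; return c+(R-.0003)*e(h+np.pi/2),h
    if s<S[2]: return A[1]+e(H[1])*(s-S[1]),H[1]
    if s<S[3]:
        a=(s-S[2])/R; c=B[0]+R*e(H[1]+np.pi/2); h=H[1]+a; return c+(R-.0003)*e(h-np.pi/2),h
    return B[1]+e(H[2])*(s-S[3]),H[2]
def tcp(s): p,h=pt(s); return p+dl*e(h),h
def s_now(p):
    ss=np.linspace(0,S[3]+.12,4000); q=np.array([tcp(s)[0] for s in ss]); return ss[np.argmin(((q-p)**2).sum(1))]
def rows(svals,z,cmd=None):
    st=bot.read_state();p=st['position'];X=st['tcp_rot'][:,0];h0=np.arctan2(X[1],X[0])
    for s in svals:
        q,h=tcp(s);d=q-p[:2]
        print('%.4f: %.1f, %.1f, %.1f, 0, %.1f, 0,'%(s,1e3*d@e(h0),1e3*(p[2]-z),1e3*d@e(h0+np.pi/2),-np.degrees(h-h0)))
E
python3 - <<'E'
from path import *
st=bot.read_state();print(S,T,A,B,s_now(st['position'][:2]),tcp(s_now(st['position'][:2])),st['position'])
s0=s_now(st['position'][:2])
rows(s0+np.array([0,1,3,6,10,14,18,22,26,30,34,37,40,42,44,44,44])*1e-3,.2335)
E
```

```text
[0.06       0.11293758 0.16284489 0.21983862] [np.float64(0.03301694850605267), np.float64(0.03707622011579549)] [array([0.64267685, 0.0678718 ]), array([0.61197496, 0.03093057])] [array([0.56243457, 0.02488992]), array([ 0.53222111, -0.01607566])] 0.017166141712288734 (array([0.6400752, 0.1092239]), np.float64(-1.5079644737231008)) [0.64176982 0.10937118 0.2335308 ]
0.0172: 0.0, 0.0, -1.7, 0, 0.1, 0,
0.0182: 1.0, 0.0, -1.7, 0, 0.1, 0,
0.0202: 3.0, 0.0, -1.7, 0, 0.1, 0,
0.0232: 6.0, 0.0, -1.7, 0, 0.1, 0,
0.0272: 10.0, 0.0, -1.7, 0, 0.1, 0,
0.0312: 14.0, 0.0, -1.7, 0, 0.1, 0,
0.0352: 18.0, 0.0, -1.7, 0, 0.1, 0,
0.0392: 22.0, 0.0, -1.7, 0, 0.1, 0,
0.0432: 26.0, 0.0, -1.7, 0, 0.1, 0,
0.0472: 30.0, 0.0, -1.7, 0, 0.1, 0,
0.0512: 34.0, 0.0, -1.7, 0, 0.1, 0,
0.0542: 37.0, 0.0, -1.7, 0, 0.1, 0,
0.0572: 40.0, 0.0, -1.7, 0, 0.1, 0,
0.0592: 42.0, 0.0, -1.7, 0, 0.1, 0,
0.0612: 44.0, 0.0, -2.1, 0, 2.0, 0,
0.0612: 44.0, 0.0, -2.1, 0, 2.0, 0,
0.0612: 44.0, 0.0, -2.1, 0, 2.0, 0,
```

jog_arm(
  motion=[0,0,-0.8,0,0,0,1,0,-1.6,0,0,0,3,0,-1.7,0,0.1,0,6,0,-1.7,0,0.1,0,10,0,-1.7,0,0.1,0,14,0,-1.7,0,0.1,0,18,0,-1.7,0,0.1,0,22,0,-1.7,0,0.1,0,26,0,-1.7,0,0.1,0,30,0,-1.7,0,0.1,0,34,0,-1.7,0,0.1,0,37,0,-1.7,0,0.1,0,40,0,-1.7,0,0.1,0,42,0,-1.7,0,0.1,0,43,0,-1.7,0,0.1,0,43,0,-1.7,0,0.1,0],
)

```text
time_s: 9.85
position: [0.6429, 0.0663, 0.2335]
tcp_rot: [[0.062, -0.0, 0.998], [-0.998, 0.0, 0.062], [-0.0, -1.0, -0.0]]
force: [0.0, -0.4, -0.7]
opening: 0.159
```

```bash
python3 st.py; python3 st.py;python3 - <<'E'
from path import *
st=bot.read_state()
s0=s_now(st['position'][:2]);print(s0,tcp(s0))
rows(s0+np.array([1,2,4,6.5,9,11.5,14,16.5,19,21.5,24,25.5,27,27,27])*1e-3,.2335)
E
```

```text
9.85 [0.64286 0.06632 0.23355] [ 0.01 -0.41 -0.68] [-0.095  0.009 -0.01 ] 0.159 [ 0.0619 -0.9981 -0.    ]
9.85 [0.64286 0.06632 0.23355] [ 0.01 -0.41 -0.68] [-0.095  0.009 -0.01 ] 0.159 [ 0.0619 -0.9981 -0.    ]
0.05999651509344478 (array([0.64276454, 0.06647804]), np.float64(-1.5079644737231008))
0.0610: 0.8, 0.0, -0.4, 0, 1.6, 0,
0.0620: 1.8, 0.0, -0.5, 0, 3.2, 0,
0.0640: 3.8, 0.0, -0.8, 0, 6.5, 0,
0.0665: 6.2, 0.0, -1.2, 0, 10.6, 0,
0.0690: 8.6, 0.0, -1.9, 0, 14.7, 0,
0.0715: 11.0, 0.0, -2.7, 0, 18.8, 0,
0.0740: 13.2, 0.0, -3.7, 0, 22.9, 0,
0.0765: 15.5, 0.0, -4.8, 0, 27.0, 0,
0.0790: 17.6, 0.0, -6.1, 0, 31.0, 0,
0.0815: 19.6, 0.0, -7.5, 0, 35.1, 0,
0.0840: 21.5, 0.0, -9.1, 0, 39.2, 0,
0.0855: 22.6, 0.0, -10.1, 0, 41.7, 0,
0.0870: 23.6, 0.0, -11.2, 0, 44.1, 0,
0.0870: 23.6, 0.0, -11.2, 0, 44.1, 0,
0.0870: 23.6, 0.0, -11.2, 0, 44.1, 0,
```

jog_arm(
  motion=[0.8,0,-0.4,0,1.6,0,1.8,0,-0.5,0,3.2,0,3.8,0,-0.8,0,6.5,0,6.2,0,-1.2,0,10.6,0,8.6,0,-1.9,0,14.7,0,11,0,-2.7,0,18.8,0,13.2,0,-3.7,0,22.9,0,13.2,0,-3.7,0,22.9,0],
)

```text
time_s: 10.85
position: [0.64, 0.0528, 0.2336]
tcp_rot: [[-0.331, 0.0, 0.944], [-0.944, -0.0, -0.331], [0.0, -1.0, 0.0]]
force: [-0.6, -0.8, -2.2]
opening: 0.164
```

```bash
python3 st.py;python3 - <<'E'
from path import *
st=bot.read_state()
s0=s_now(st['position'][:2]);print(s0,tcp(s0))
rows(s0+np.array([1,3,5.5,8,10.5,13,15.5,18,20,22,24,24,24])*1e-3,.2335)
E
```

```text
10.85 [0.63997 0.05279 0.23356] [-0.58 -0.84 -2.15] [-0.086  0.052  0.044] 0.164 [-0.3313 -0.9435  0.    ]
0.07410334442136522 (array([0.63999106, 0.05277837]), np.float64(-1.9109171714763928))
0.0751: 1.0, 0.1, -0.0, 0, 1.8, 0,
0.0771: 3.0, 0.1, -0.2, 0, 5.0, 0,
0.0796: 5.4, 0.1, -0.6, 0, 9.1, 0,
0.0821: 7.8, 0.1, -1.2, 0, 13.2, 0,
0.0846: 10.2, 0.1, -2.0, 0, 17.3, 0,
0.0871: 12.5, 0.1, -2.9, 0, 21.4, 0,
0.0896: 14.7, 0.1, -4.0, 0, 25.5, 0,
0.0921: 16.9, 0.1, -5.2, 0, 29.6, 0,
0.0941: 18.5, 0.1, -6.3, 0, 32.9, 0,
0.0961: 20.1, 0.1, -7.5, 0, 36.2, 0,
0.0981: 21.6, 0.1, -8.8, 0, 39.4, 0,
0.0981: 21.6, 0.1, -8.8, 0, 39.4, 0,
0.0981: 21.6, 0.1, -8.8, 0, 39.4, 0,
```

Low forces. Continue through the bend.

jog_arm(
  motion=[1,0,0,0,1.8,0,3,0,-0.2,0,5,0,5.4,0,-0.6,0,9.1,0,7.8,0,-1.2,0,13.2,0,10.2,0,-2,0,17.3,0,12.5,0,-2.9,0,21.4,0,14.7,0,-4,0,25.5,0,16.9,0,-5.2,0,29.6,0,16.9,0,-5.2,0,29.6,0],
)

```text
time_s: 11.98
position: [0.6294, 0.0387, 0.2336]
tcp_rot: [[-0.754, -0.0, 0.657], [-0.657, 0.0, -0.754], [0.0, -1.0, -0.0]]
force: [-0.2, 0.4, -2.7]
opening: 0.159
```

```bash
python3 st.py;python3 - <<'E'
from path import *
st=bot.read_state()
s0=s_now(st['position'][:2]);print(s0,tcp(s0))
rows(s0+np.array([1,3,5.5,8,10.5,13,15.5,18,20.5,23,25,25,25])*1e-3,.2335)
E
```

```text
11.975 [0.6294  0.03871 0.23357] [-0.24  0.37 -2.66] [-0.058  0.105  0.01 ] 0.159 [-0.7538 -0.6571  0.    ]
0.09211929512931182 (array([0.62946403, 0.0385748 ]), np.float64(-2.425658620274867))
0.0931: 1.0, 0.1, 0.1, 0, 1.7, 0,
0.0951: 3.0, 0.1, -0.1, 0, 5.0, 0,
0.0976: 5.5, 0.1, -0.5, 0, 9.1, 0,
0.1001: 7.9, 0.1, -1.1, 0, 13.2, 0,
0.1026: 10.2, 0.1, -1.8, 0, 17.2, 0,
0.1051: 12.5, 0.1, -2.7, 0, 21.3, 0,
0.1076: 14.8, 0.1, -3.8, 0, 25.4, 0,
0.1101: 16.9, 0.1, -5.1, 0, 29.5, 0,
0.1126: 19.0, 0.1, -6.4, 0, 33.6, 0,
0.1151: 21.2, 0.1, -7.6, 0, 34.1, 0,
0.1171: 22.9, 0.1, -8.7, 0, 34.1, 0,
0.1171: 22.9, 0.1, -8.7, 0, 34.1, 0,
0.1171: 22.9, 0.1, -8.7, 0, 34.1, 0,
```

jog_arm(
  motion=[1,0,0.1,0,1.7,0,3,0,-0.1,0,5,0,5.5,0,-0.5,0,9.1,0,7.9,0,-1.1,0,13.2,0,10.2,0,-1.8,0,17.2,0,12.5,0,-2.7,0,21.3,0,14.8,0,-3.8,0,25.4,0,16.9,0,-5.1,0,29.5,0,19,0,-6.4,0,33.2,0,21.2,0,-7.6,0,34.1,0,22.9,0,-8.7,0,34.1,0,22.9,0,-8.7,0,34.1,0],
)

```text
time_s: 13.48
position: [0.6064, 0.0302, 0.2336]
tcp_rot: [[-0.993, -0.0, 0.122], [-0.122, 0.0, -0.993], [0.0, -1.0, -0.0]]
force: [0.1, 0.2, -2.8]
opening: 0.158
```

```bash
python3 st.py;python3 - <<'E'
from fit import *
cap('wrist','w4')
M,z=mask('wrist','w4',box=(.5,.68,-.02,.1));cv2.imwrite('pics/m4.png',M)
E
```

```text
13.475 [0.60637 0.03025 0.23359] [ 0.06  0.24 -2.76] [-0.034  0.167  0.036] 0.158 [-9.926e-01 -1.215e-01  1.000e-04]
```

View pics/w4.png

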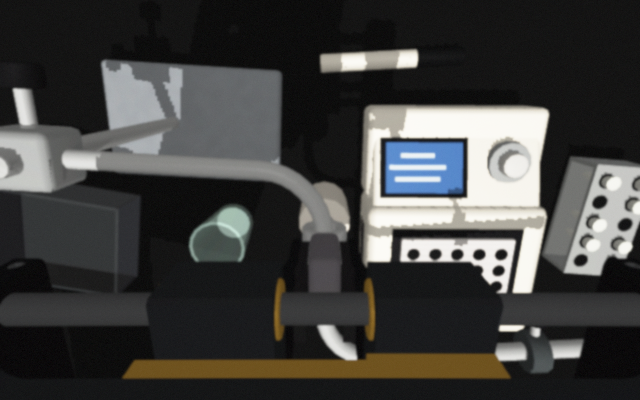

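```bash
python3 - <<'E'
from path import *
st=bot.read_state()
s0=s_now(st['position'][:2]);print(s0,tcp(s0))
rows(s0+np.array([1,3,6,10,14,18,22,26,30,34,37,40,42,44,46,46])*1e-3,.2335)
E
```

```text
0.11701869870208706 (array([0.606534  , 0.03026828]), np.float64(-3.0204668035013866))
0.1180: 1.0, 0.1, -0.0, 0, 0.0, 0,
0.1200: 3.0, 0.1, -0.0, 0, 0.0, 0,
0.1230: 6.0, 0.1, -0.0, 0, 0.0, 0,
0.1270: 10.0, 0.1, -0.0, 0, 0.0, 0,
0.1310: 14.0, 0.1, -0.0, 0, 0.0, 0,
0.1350: 18.0, 0.1, -0.0, 0, 0.0, 0,
0.1390: 22.0, 0.1, -0.0, 0, 0.0, 0,
0.1430: 26.0, 0.1, -0.0, 0, 0.0, 0,
0.1470: 30.0, 0.1, -0.0, 0, 0.0, 0,
0.1510: 34.0, 0.1, -0.0, 0, 0.0, 0,
0.1540: 37.0, 0.1, -0.0, 0, 0.0, 0,
0.1570: 40.0, 0.1, -0.0, 0, 0.0, 0,
0.1590: 42.0, 0.1, -0.0, 0, 0.0, 0,
0.1610: 44.0, 0.1, -0.0, 0, 0.0, 0,
0.1630: 46.0, 0.1, 0.3, 0, -0.2, 0,
0.1630: 46.0, 0.1, 0.3, 0, -0.2, 0,
```

jog_arm(
  motion=[1,0,0,0,0,0,3,0,0,0,0,0,6,0,0,0,0,0,10,0,0,0,0,0,14,0,0,0,0,0,18,0,0,0,0,0,22,0,0,0,0,0,26,0,0,0,0,0,30,0,0,0,0,0,34,0,0,0,0,0,37,0,0,0,0,0,40,0,0,0,0,0,42,0,0,0,0,0,44,0,0,0,0,0,45,0,0,0,0,0,45,0,0,0,0,0],
)

```text
time_s: 15.52
position: [0.5618, 0.0248, 0.2335]
tcp_rot: [[-0.993, -0.0, 0.121], [-0.121, 0.0, -0.993], [0.0, -1.0, -0.0]]
force: [-0.6, 0.3, -1.7]
opening: 0.157
```

```bash
python3 st.py; python3 - <<'E'
from path import *
st=bot.read_state()
s0=s_now(st['position'][:2]);print(s0,tcp(s0))
rows(s0+np.array([1,2,4,6.5,9,11.5,14,16.5,19,21,21])*1e-3,.2335)
E
```

```text
15.525 [0.56179 0.02481 0.23353] [-0.59  0.3  -1.73] [-0.005  0.109  0.012] 0.157 [-0.9926 -0.1211  0.    ]
0.16205857547195354 (array([0.56182412, 0.02482612]), np.float64(-3.0204668035013866))
0.1631: 1.0, 0.0, 0.3, 0, -0.3, 0,
0.1641: 2.0, 0.0, 0.4, 0, -2.0, 0,
0.1661: 3.9, 0.0, 0.6, 0, -5.2, 0,
0.1686: 6.4, 0.0, 1.0, 0, -9.3, 0,
0.1711: 8.8, 0.0, 1.6, 0, -13.4, 0,
0.1736: 11.1, 0.0, 2.3, 0, -17.5, 0,
0.1761: 13.4, 0.0, 3.3, 0, -21.6, 0,
0.1786: 15.7, 0.0, 4.3, 0, -25.7, 0,
0.1811: 17.8, 0.0, 5.6, 0, -29.8, 0,
0.1831: 19.5, 0.0, 6.7, 0, -33.1, 0,
0.1831: 19.5, 0.0, 6.7, 0, -33.1, 0,
```

jog_arm(
  motion=[1,0,0.2,0,-0.3,0,2,0,0.4,0,-2,0,3.9,0,0.6,0,-5.2,0,6.4,0,1,0,-9.3,0,8.8,0,1.6,0,-13.4,0,11.1,0,2.3,0,-17.5,0,13.4,0,3.3,0,-21.6,0,13.4,0,3.3,0,-21.6,0],
)

```text
time_s: 16.52
position: [0.5488, 0.0199, 0.2336]
tcp_rot: [[-0.878, -0.0, 0.478], [-0.478, 0.0, -0.878], [0.0, -1.0, -0.0]]
force: [-0.3, 0.4, -1.5]
opening: 0.157
```

```bash
python3 st.py; python3 - <<'E'
from path import *
st=bot.read_state()
s0=s_now(st['position'][:2]);print(s0,tcp(s0))
rows(s0+np.array([1,3,5.5,8,10.5,13,15.5,18,20,20])*1e-3,.2335)
E
```

```text
16.525 [0.54878 0.01985 0.23358] [-0.33  0.4  -1.5 ] [-0.023  0.18   0.006] 0.157 [-8.785e-01 -4.778e-01  1.000e-04]
0.176165404799874 (array([0.54874798, 0.01989664]), np.float64(-2.639880684639348))
0.1772: 1.0, 0.1, 0.0, 0, -1.8, 0,
0.1792: 3.0, 0.1, 0.2, 0, -5.1, 0,
0.1817: 5.4, 0.1, 0.6, 0, -9.2, 0,
0.1842: 7.8, 0.1, 1.2, 0, -13.3, 0,
0.1867: 10.2, 0.1, 1.9, 0, -17.4, 0,
0.1892: 12.5, 0.1, 2.9, 0, -21.5, 0,
0.1917: 14.7, 0.1, 3.9, 0, -25.6, 0,
0.1942: 16.9, 0.1, 5.2, 0, -29.7, 0,
0.1962: 18.5, 0.1, 6.3, 0, -32.9, 0,
0.1962: 18.5, 0.1, 6.3, 0, -32.9, 0,
```

jog_arm(
  motion=[1,0,0,0,-1.8,0,3,0,0.2,0,-5.1,0,5.4,0,0.6,0,-9.2,0,7.8,0,1.2,0,-13.3,0,10.2,0,1.9,0,-17.4,0,12.5,0,2.9,0,-21.5,0,14.7,0,3.9,0,-25.6,0,16.9,0,5.2,0,-29.7,0,16.9,0,5.2,0,-29.7,0],
)

```text
time_s: 17.65
position: [0.5366, 0.0072, 0.2336]
tcp_rot: [[-0.527, 0.0, 0.85], [-0.85, -0.0, -0.527], [-0.0, -1.0, 0.0]]
force: [0.8, -0.5, -2.1]
opening: 0.16
```

```bash
python3 st.py; python3 - <<'E'
from path import *
st=bot.read_state()
s0=s_now(st['position'][:2]);print(s0,tcp(s0))
rows(s0+np.array([1,3,5.5,8,10.5,13,15.5,18,20.5,23,26,30,34,34])*1e-3,.2335)
E
```

```text
17.65 [0.53658 0.00716 0.23358] [ 0.75 -0.53 -2.12] [-0.058  0.114  0.007] 0.16 [-0.5267 -0.8501 -0.    ]
0.19418135550782056 (array([0.53642312, 0.00722156]), np.float64(-2.1251392358408747))
0.1952: 1.0, 0.1, -0.1, 0, -1.7, 0,
0.1972: 3.0, 0.1, 0.1, 0, -4.9, 0,
0.1997: 5.4, 0.1, 0.5, 0, -9.0, 0,
0.2022: 7.9, 0.1, 1.1, 0, -13.1, 0,
0.2047: 10.2, 0.1, 1.8, 0, -17.2, 0,
0.2072: 12.5, 0.1, 2.7, 0, -21.3, 0,
0.2097: 14.8, 0.1, 3.8, 0, -25.4, 0,
0.2122: 16.9, 0.1, 5.0, 0, -29.5, 0,
0.2147: 19.0, 0.1, 6.4, 0, -33.6, 0,
0.2172: 20.9, 0.1, 7.9, 0, -37.7, 0,
0.2202: 23.3, 0.1, 9.7, 0, -42.0, 0,
0.2242: 26.3, 0.1, 12.4, 0, -42.0, 0,
0.2282: 29.3, 0.1, 15.0, 0, -42.0, 0,
0.2282: 29.3, 0.1, 15.0, 0, -42.0, 0,
```

jog_arm(
  motion=[1,0,0,0,-1.7,0,3,0,0.1,0,-4.9,0,5.4,0,0.5,0,-9,0,7.9,0,1.1,0,-13.1,0,10.2,0,1.8,0,-17.2,0,12.5,0,2.7,0,-21.3,0,14.8,0,3.8,0,-25.4,0,16.9,0,5,0,-29.5,0,19,0,6.4,0,-33.6,0,20.9,0,7.9,0,-37.7,0,23.3,0,9.7,0,-42,0,26.3,0,12.4,0,-42,0,29.3,0,15,0,-42,0,29.3,0,15,0,-42,0],
)

```text
time_s: 19.4
position: [0.5341, -0.0259, 0.2336]
tcp_rot: [[0.177, 0.0, 0.984], [-0.984, -0.0, 0.177], [0.0, -1.0, 0.0]]
force: [0.6, -0.4, -0.7]
opening: 0.16
```

```bash
python3 st.py; python3 - <<'E'
from path import *
from h import cap
cap('wrist','w5');cap('scene','s5')
st=bot.read_state()
s0=s_now(st['position'][:2]);print(s0,tcp(s0))
cc=np.array([.5381,-.0487])+.0458*e(H[2]); print('end carrier',cc,'s_end',S[3]+(cc-B[1])@e(H[2]))
E
```

```text
19.4 [ 0.53406 -0.02589  0.23355] [ 0.56 -0.42 -0.66] [-0.109  0.004  0.052] 0.16 [ 1.770e-01 -9.842e-01  1.000e-04]
0.22808873443456912 (array([ 0.53393662, -0.02557207]), np.float64(-1.3920746113906772))
end carrier [ 0.54624195 -0.09377049] s_end 0.29878840946301843
```

View pics/w5.png

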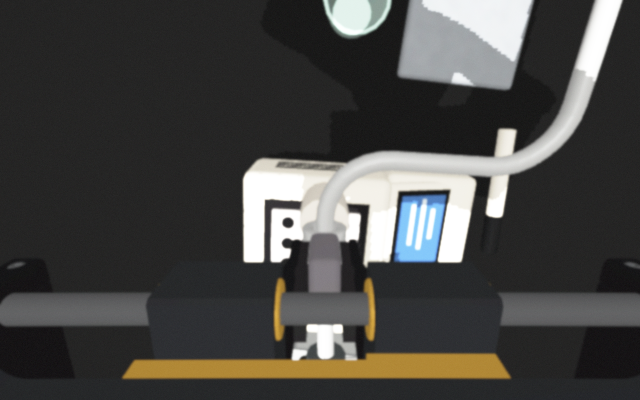

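jog_arm(
  motion=[1,0,-0.1,0,0,0,3,0,-0.1,0,0,0,6,0,-0.1,0,0,0,10,0,-0.1,0,0,0,14,0,-0.1,0,0,0,18,0,-0.1,0,0,0,22,0,-0.1,0,0,0,26,0,-0.1,0,0,0,30,0,-0.1,0,0,0,34,0,-0.1,0,0,0,38,0,-0.1,0,0,0,42,0,-0.1,0,0,0,46,0,-0.1,0,0,0,49,0,-0.1,0,0,0,52,0,-0.1,0,0,0,55,0,-0.1,0,0,0,57,0,-0.1,0,0,0,59,0,-0.1,0,0,0,60,0,-0.1,0,0,0,60,0,-0.1,0,0,0],
)

```text
time_s: 22.0
position: [0.5445, -0.0847, 0.2336]
tcp_rot: [[0.178, 0.0, 0.984], [-0.984, 0.0, 0.178], [0.0, -1.0, 0.0]]
force: [-0.4, -0.7, -2.0]
opening: 0.156
```

```bash
python3 st.py; python3 - <<'E'
from path import *
from fit import *
cap('wrist','w6');cap('scene','s6');cap('top','t6')
st=bot.read_state()
s0=s_now(st['position'][:2]);print(s0,tcp(s0))
M,z=mask('wrist','w6',box=(.5,.58,-.055,-.02))
o=edges(None,M,range(0,260),1);W=onplane('wrist',o[:,:2],.19,z)[:,:2];c,d,r=line(W);d=d*np.sign(-d[1]);print(c,np.degrees(np.arctan2(d[1],d[0])),r.std(),len(W))
print('lat',(z['p'][:2]-c)@np.array([-d[1],d[0]]))
im=cv2.imread('pics/s6.png');c=im[90:250,180:340];cv2.imwrite('pics/s6z.png',cv2.resize(c,None,fx=3.5,fy=3.5,interpolation=cv2.INTER_CUBIC))
im=cv2.imread('pics/t6.png');c=im[190:300,300:450];cv2.imwrite('pics/t6z.png',cv2.resize(c,None,fx=4,fy=4,interpolation=cv2.INTER_CUBIC))
E
```

```text
22.0 [ 0.5445  -0.08466  0.23357] [-0.36 -0.69 -2.02] [-0.151  0.043  0.029] 0.156 [ 0.178 -0.984  0.   ]
0.28800026862844813 (array([ 0.54458721, -0.08452932]), np.float64(-1.3920746113906772))
[ 0.53613378 -0.03784583] -77.36989921897803 0.0007036119002630785 73
lat -0.002071408608629451
```

View pics/s6z.png

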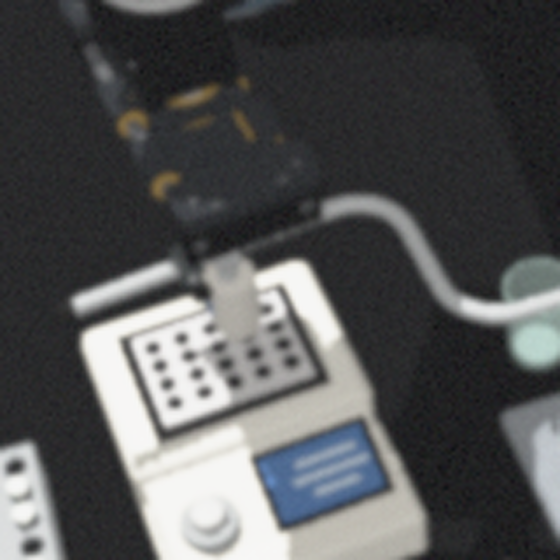

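View pics/t6z.png

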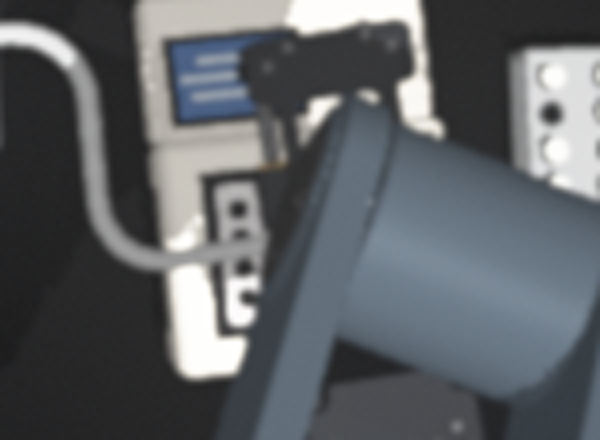

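```bash
python3 - <<'E'
from fit import *
for f,box in(('w6',(.5,.58,-.06,-.02)),('w3',(.6,.68,.13,.165))):
    M,z=mask('wrist',f,box=box);o=edges(None,M,range(0,260),1);W=onplane('wrist',o[:,:2],.19,z)[:,:2]
    q=(W-z['p'][:2])@z['R'][:2,[0,2]]*1e3
    print(f);print(np.c_[o,q].round(1)[::5])
E
```

```text
w6
[[ 3.165e+02  1.190e+02  2.000e+00 -6.610e+01 -4.500e+00]
 [ 3.255e+02  1.240e+02  2.000e+01 -6.360e+01  1.000e-01]
 [ 3.255e+02  1.290e+02  2.000e+01 -6.110e+01  1.000e-01]
 [ 3.255e+02  1.340e+02  2.000e+01 -5.860e+01  1.000e-01]
 [ 3.255e+02  1.390e+02  2.000e+01 -5.600e+01  1.000e-01]
 [ 3.255e+02  1.440e+02  2.000e+01 -5.350e+01  1.000e-01]
 [ 3.255e+02  1.490e+02  2.000e+01 -5.090e+01  1.000e-01]
 [ 3.255e+02  1.540e+02  2.000e+01 -4.830e+01  1.000e-01]
 [ 3.255e+02  1.590e+02  2.000e+01 -4.560e+01  1.000e-01]
 [ 3.260e+02  1.640e+02  1.900e+01 -4.300e+01  3.000e-01]
 [ 3.260e+02  1.690e+02  1.900e+01 -4.030e+01  3.000e-01]
 [ 3.260e+02  1.740e+02  1.900e+01 -3.760e+01  3.000e-01]
 [ 3.260e+02  1.790e+02  1.900e+01 -3.490e+01  3.000e-01]
 [ 3.256e+02  1.840e+02  1.800e+01 -3.220e+01  1.000e-01]
 [ 3.260e+02  1.890e+02  1.900e+01 -2.940e+01  3.000e-01]
 [ 3.260e+02  1.940e+02  1.900e+01 -2.660e+01  3.000e-01]
 [ 3.295e+02  1.990e+02  1.200e+01 -2.380e+01  2.200e+00]]
w3
[[317.3 141.    6.  -55.3  -4.1]
 [323.5 146.   20.  -52.8  -1. ]
 [323.5 151.   20.  -50.2  -1. ]
 [323.5 156.   20.  -47.6  -1. ]
 [323.5 161.   20.  -45.   -1. ]
 [323.5 166.   20.  -42.4  -1. ]
 [323.5 171.   20.  -39.7  -1. ]
 [323.5 176.   20.  -37.1  -1. ]
 [323.5 181.   20.  -34.4  -1. ]
 [324.  186.   19.  -31.6  -0.7]
 [323.5 191.   18.  -28.9  -1. ]
 [323.5 196.   18.  -26.1  -1. ]
 [323.5 201.   18.  -23.3  -1. ]
 [323.5 206.   18.  -20.5  -1. ]]
```

View pics/w6.png

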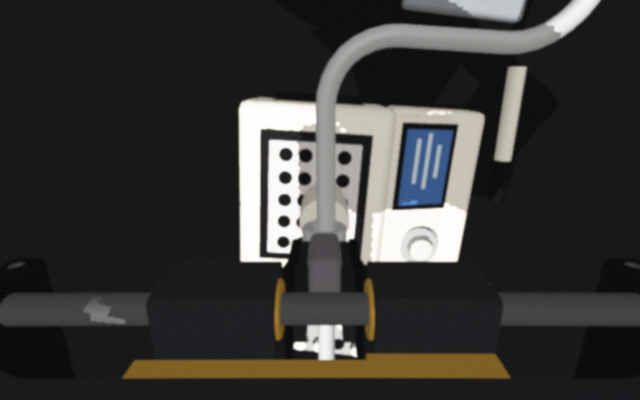

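jog_arm(
  motion=[1,0,0.1,0,0,0,2,0,0.2,0,0,0,3,0,0.2,0,0,0,4,0,0.2,0,0,0,5,0,0.2,0,0,0,6,0,0.2,0,0,0,7,0,0.2,0,0,0,7,0,0.2,0,0,0,7,0,0.2,0,0,0],
)

```text
time_s: 23.28
position: [0.5459, -0.0915, 0.2335]
tcp_rot: [[0.178, -0.0, 0.984], [-0.984, 0.0, 0.178], [-0.0, -1.0, -0.0]]
force: [0.9, 0.0, -0.5]
opening: 0.156
```

jog_arm(
  motion=[0.5,0,0,0,0,0,1,0,0,0,0,0,1,0,0,0,0,0],
)

```text
time_s: 23.65
position: [0.5462, -0.0925, 0.2336]
tcp_rot: [[0.178, 0.0, 0.984], [-0.984, -0.0, 0.178], [0.0, -1.0, 0.0]]
force: [-0.1, 0.1, -1.7]
opening: 0.162
```

```bash
python3 st.py
```

```text
23.65 [ 0.54615 -0.0925   0.23356] [-0.08  0.08 -1.75] [-0.066  0.009 -0.028] 0.162 [ 0.178 -0.984  0.   ]
```

jog_arm(
  motion=[0.4,0,0,0,0,0,0.8,0,0,0,0,0,0.8,0,0,0,0,0],
)

```text
time_s: 24.02
position: [0.5463, -0.0933, 0.2336]
tcp_rot: [[0.178, 0.0, 0.984], [-0.984, -0.0, 0.178], [0.0, -1.0, 0.0]]
force: [-0.2, 0.8, -2.2]
opening: 0.157
```

jog_arm(
  motion=[0.4,0,0,0,0,0,0.8,0,0,0,0,0,0.8,0,0,0,0,0],
)

```text
time_s: 24.4
position: [0.5464, -0.094, 0.2335]
tcp_rot: [[0.178, -0.0, 0.984], [-0.984, 0.0, 0.178], [-0.0, -1.0, -0.0]]
force: [-0.6, 0.6, -2.0]
opening: 0.159
```

jog_arm(
  motion=[0.3,0,0,0,0,0,0.6,0,0,0,0,0,0.6,0,0,0,0,0],
)

```text
time_s: 24.78
position: [0.5465, -0.0947, 0.2336]
tcp_rot: [[0.178, 0.0, 0.984], [-0.984, -0.0, 0.178], [0.0, -1.0, 0.0]]
force: [-0.5, -0.3, -2.4]
opening: 0.163
```

```bash
python3 st.py
```

```text
24.775 [ 0.54652 -0.09466  0.23356] [-0.47 -0.34 -2.44] [-0.018  0.017 -0.065] 0.163 [ 0.178 -0.984  0.   ]
```

jog_arm(
  motion=[0.3,0,0,0,0,0,0.6,0,0,0,0,0,0.6,0,0,0,0,0],
)

```text
time_s: 25.15
position: [0.5466, -0.0952, 0.2336]
tcp_rot: [[0.178, -0.0, 0.984], [-0.984, 0.0, 0.178], [-0.0, -1.0, 0.0]]
force: [-0.6, 0.1, -1.9]
opening: 0.16
```

```bash
python3 st.py
```

```text
25.15 [ 0.54661 -0.09518  0.23355] [-0.6   0.11 -1.9 ] [-0.022 -0.015  0.035] 0.16 [ 1.78e-01 -9.84e-01 -1.00e-04]
```

jog_arm(
  motion=[0.3,0,0,0,0,0,0.6,0,0,0,0,0,0.6,0,0,0,0,0],
)

```text
time_s: 25.52
position: [0.5466, -0.0953, 0.2335]
tcp_rot: [[0.178, -0.0, 0.984], [-0.984, 0.001, 0.178], [-0.001, -1.0, -0.0]]
force: [0.6, 3.1, -0.5]
opening: 0.157
```

jog_arm(
  motion=[0.3,0,0,0,0,0,0.6,0,0,0,0,0,0.6,0,0,0,0,0],
)

```text
time_s: 25.9
position: [0.5466, -0.0955, 0.2335]
tcp_rot: [[0.178, -0.0, 0.984], [-0.984, 0.002, 0.178], [-0.002, -1.0, -0.0]]
force: [0.3, 4.5, 0.1]
opening: 0.159
```

jog_arm(
  motion=[0.3,0,0,0,0,0,0.6,0,0,0,0,0,0.6,0,0,0,0,0],
)

```text
time_s: 26.28
position: [0.5466, -0.0955, 0.2335]
tcp_rot: [[0.178, -0.001, 0.984], [-0.984, 0.003, 0.178], [-0.003, -1.0, -0.0]]
force: [0.8, 7.1, -0.4]
opening: 0.157
```

jog_arm(
  motion=[-0.6,0,0,0,0,0,-1.2,0,0,0,0,0,-1.2,0.5,0,0,0,0,-1.2,1,0,0,0,0,-1.2,1.5,0,0,0,0,-1.2,2,0,0,0,0,-1.2,2,0,0,0,0,-1.2,2,0,0,0,0],
)

```text
time_s: 27.28
position: [0.5465, -0.0955, 0.2317]
tcp_rot: [[0.178, -0.0, 0.984], [-0.984, 0.001, 0.178], [-0.001, -1.0, -0.0]]
force: [-1.0, 5.9, 0.6]
opening: 0.16
```

```bash
python3 st.py
```

```text
27.275 [ 0.54653 -0.09546  0.23172] [-1.03  5.86  0.58] [0.875 0.176 0.087] 0.16 [ 1.779e-01 -9.841e-01 -8.000e-04]
```

jog_arm(
  motion=[-0.4,0,0,0,0,0,-0.4,0,0,0,0,0,-0.4,0,0,0,0,0],
)

```text
time_s: 27.65
position: [0.5465, -0.0954, 0.2316]
tcp_rot: [[0.178, -0.0, 0.984], [-0.984, 0.0, 0.178], [-0.0, -1.0, -0.0]]
force: [-0.8, 3.8, 0.9]
opening: 0.158
```

```bash
python3 st.py
```

```text
27.65 [ 0.54654 -0.0954   0.23161] [-0.75  3.75  0.93] [0.848 0.183 0.03 ] 0.158 [ 1.78e-01 -9.84e-01 -1.00e-04]
```

jog_arm(
  motion=[-0.3,0,0,0,0,0,-0.3,0,0,0,0,0],
)

```text
time_s: 27.9
position: [0.5465, -0.0953, 0.2315]
tcp_rot: [[0.178, -0.0, 0.984], [-0.984, -0.0, 0.178], [0.0, -1.0, -0.0]]
force: [-1.0, 2.4, 0.9]
opening: 0.154
```

jog_arm(
  motion=[0,0,0,0,0,0,0,0,0,0,0,0,0,0,0,0,0,0,0,0,0,0,0,0,0,0,0,0,0,0],
  gripper=0.6,
)

```text
time_s: 28.52
position: [0.5467, -0.0953, 0.2316]
tcp_rot: [[0.178, 0.0, 0.984], [-0.984, -0.0, 0.178], [0.0, -1.0, 0.0]]
force: [0.2, -0.3, 0.4]
opening: 0.575
```

```bash
python3 st.py; python3 - <<'E'
from h import *
cap('wrist','w7');cap('scene','s7')
im=cv2.imread('pics/s7.png');c=im[90:250,180:340];cv2.imwrite('pics/s7z.png',cv2.resize(c,None,fx=3.5,fy=3.5,interpolation=cv2.INTER_CUBIC))
E
```

```text
28.525 [ 0.54666 -0.09526  0.23156] [ 0.18 -0.27  0.35] [-0.129  0.015  0.047] 0.575 [ 1.78e-01 -9.84e-01  3.00e-04]
```

View pics/w7.png

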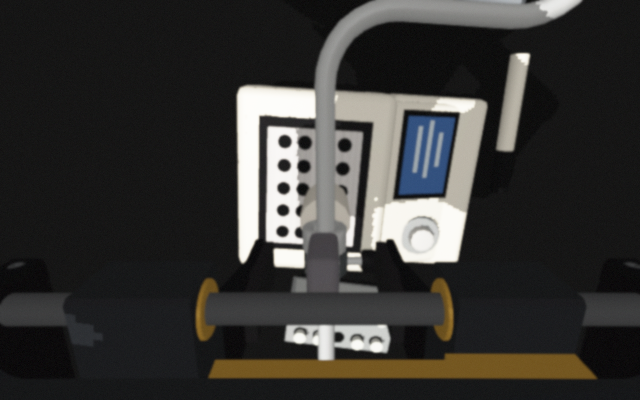

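View pics/s7z.png

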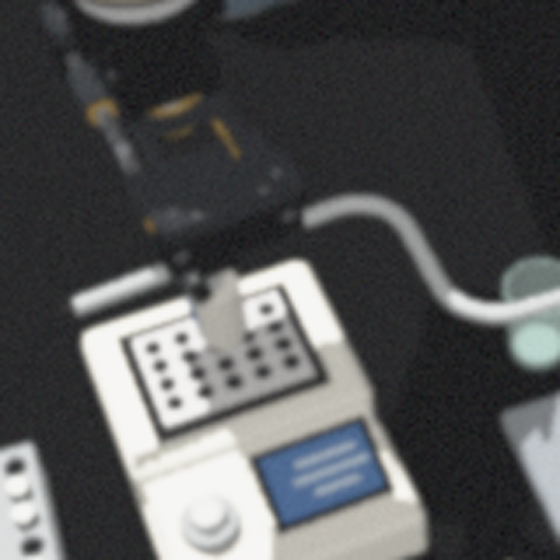

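jog_arm(
  motion=[0,-4,0,0,0,0,0,-10,0,0,0,0,0,-18,0,0,0,0,0,-28,0,0,0,0,0,-42,0,0,0,0,0,-60,0,0,0,0,0,-80,0,0,0,0,0,-97,0,0,0,0,0,-107,0,0,0,0,0,-112,0,0,0,0,0,-112,0,0,0,0,0,-112,0,0,0,0],
)

```text
time_s: 30.12
position: [0.5462, -0.095, 0.3429]
tcp_rot: [[0.178, -0.001, 0.984], [-0.984, 0.001, 0.178], [-0.001, -1.0, -0.001]]
force: [1.0, 0.5, 0.6]
opening: 0.607
```

```bash
python3 st.py; python3 - <<'E'
from h import *
cap('wrist','w8');cap('scene','s8')
im=cv2.imread('pics/s8.png');c=im[130:250,180:340];cv2.imwrite('pics/s8z.png',cv2.resize(c,None,fx=4,fy=4,interpolation=cv2.INTER_CUBIC))
im=cv2.imread('pics/w8.png');c=im[100:280,200:460];cv2.imwrite('pics/w8z.png',cv2.resize(c,None,fx=3,fy=3,interpolation=cv2.INTER_CUBIC))
E
```

```text
30.125 [ 0.54622 -0.09499  0.34286] [0.95 0.45 0.61] [-0.082  0.013  0.008] 0.607 [ 1.78e-01 -9.84e-01 -8.00e-04]
```

View pics/w8z.png

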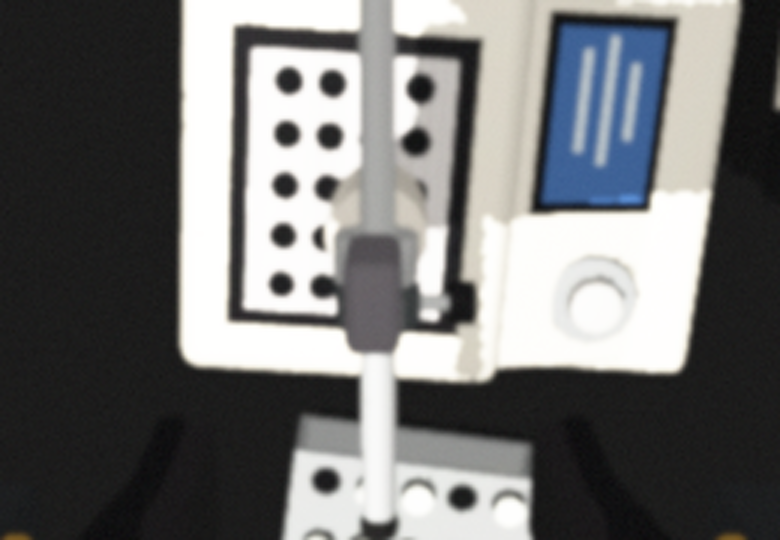

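View pics/s8z.png

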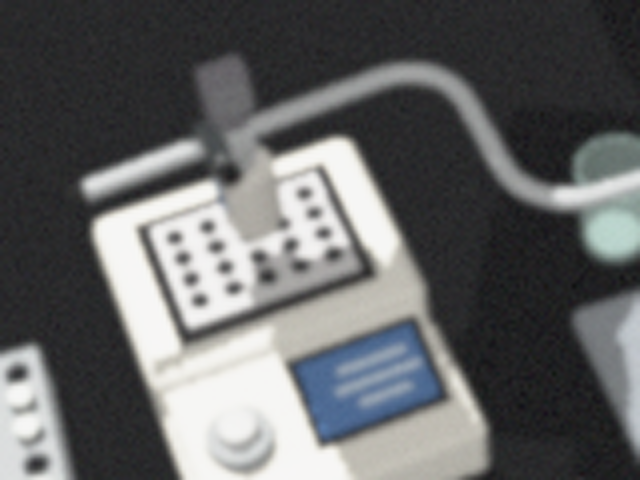

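```bash
python3 - <<'E'
from path import *
from fit import *
z=np.load('pics/w8.npz')
im,u,v,P=cloud('wrist','w8')
c=np.array([.5381,-.0487]);d=e(H[2]);l=e(H[2]+np.pi/2)
q=P[:,:2]-c;a=q@d;b=q@l
def rep(n,m): print(n,m.sum(),'along',np.percentile(a[m],[1,50,99]).round(4),'lat',np.percentile(b[m],[1,50,99]).round(4),'z',np.percentile(P[m,2],[1,50,99]).round(4))
near=(abs(a-.045)<.04)&(abs(b)<.03)
rep('griptop',near&(P[:,2]>.234)&(P[:,2]<.25))
rep('ring back',near&(P[:,2]>.185)&(P[:,2]<.205)&(abs(b)>.007)&(abs(b)<.0125)&(a<.05))
rep('collar',near&(P[:,2]>.17)&(P[:,2]<.206)&(abs(b)>.007)&(abs(b)<.0125)&(a>.05))
rep('cyl',near&(P[:,2]>.155)&(P[:,2]<.172)&(abs(b)<.018))
# scene cloud: cylinder front + grip
im,u,v,P=cloud('scene','s8');q=P[:,:2]-c;a=q@d;b=q@l;near=(abs(a-.045)<.04)&(abs(b)<.03)
for lo,hi in((.115,.13),(.13,.145),(.145,.16),(.19,.205),(.21,.222),(.222,.238)): rep('sc%.3f'%lo,near&(P[:,2]>lo)&(P[:,2]<hi)&((P[:,2]<.17)|(abs(a-.045)<.014)))
# key
im,u,v,P=cloud('wrist','w8')
m=(P[:,2]>.0705)&(P[:,2]<.08)&(P[:,0]>.62)&(P[:,0]<.68)&(P[:,1]>-.16)&(P[:,1]<-.1)
print('key z hist',np.histogram(P[(P[:,2]>.05)&(P[:,2]<.09)&(abs(P[:,0]-.645)<.012)&(abs(P[:,1]+.129)<.012),2],8))
print(m.sum(),np.median(P[m],0),P[m].min(0),P[m].max(0),u[m].mean(),v[m].mean(), (P[m].min(0)+P[m].max(0))/2)
E
```

```text
griptop 581 along [0.0339 0.0448 0.0569] lat [-0.0077 -0.0011  0.0054] z [0.2345 0.2374 0.2389]
ring back 167 along [0.0385 0.0422 0.0497] lat [-0.0123  0.0071  0.0115] z [0.1854 0.1939 0.1984]
collar 152 along [0.0502 0.0567 0.0641] lat [-0.0115  0.0088  0.0125] z [0.191  0.1963 0.201 ]
cyl 277 along [0.0311 0.0391 0.0517] lat [-0.015   0.0061  0.0153] z [0.156  0.1644 0.1663]
sc0.115 40 along [0.0328 0.0489 0.0614] lat [0.0009 0.0131 0.0172] z [0.1166 0.1259 0.1299]
sc0.130 66 along [0.0323 0.0497 0.0625] lat [-0.0005  0.0123  0.017 ] z [0.1307 0.1381 0.1446]
sc0.145 68 along [0.032  0.0506 0.0626] lat [-0.0034  0.0123  0.0163] z [0.1459 0.1531 0.1598]
sc0.190 101 along [0.0322 0.0502 0.0588] lat [-0.0054  0.0066  0.0278] z [0.1901 0.1957 0.2035]
sc0.210 54 along [0.0348 0.0479 0.0584] lat [-0.0028  0.0047  0.0067] z [0.2102 0.2158 0.2219]
sc0.222 110 along [0.035  0.0476 0.0585] lat [-0.0069  0.0037  0.0063] z [0.2226 0.234  0.2379]
key z hist (array([ 15,  84,  17,   7,   8,  23, 118,  91]), array([0.06171392, 0.06347407, 0.06523422, 0.06699438, 0.06875453,
       0.07051468, 0.07227484, 0.07403499, 0.07579515]))
237 [ 0.64224018 -0.12922179  0.07374775] [ 0.63202962 -0.1401486   0.07079013] [ 0.65322747 -0.1193735   0.07579515] 398.45569620253167 201.39240506329114 [ 0.64262855 -0.12976105  0.07329264]
```

```bash
python3 - <<'E'
from path import *
from fit import *
for f in('w5','w6','w7'):
    im,u,v,P=cloud('wrist',f);z=np.load('pics/%s.npz'%f)
    q=(P-z['p'])@z['R']*1e3
    m=(abs(q[:,2])<5)&(q[:,0]>-25)&(q[:,0]<-5)&(P[:,2]>.22)&(P[:,2]<.245)
    m2=(abs(q[:,2])>6.5)&(abs(q[:,2])<11.5)&(q[:,0]>-20)&(q[:,0]<-3)&(P[:,2]>.185)&(P[:,2]<.202)
    print(f,'grip back x',np.percentile(q[m,0],[0,1,5]).round(2),'minrow',np.sort(v[m])[:3],'z',P[m,2].max().round(4),'ring',np.percentile(q[m2,0],[0,1,5,50]).round(2),np.sort(v[m2])[:3],m2.sum())
E
```

```text
w5 grip back x [-13.92 -13.41 -13.22] minrow [239 240 240] z 0.2416 ring [-8.88 -8.85 -8.61 -7.93] [222 222 222] 292
w6 grip back x [-13.95 -13.46 -13.26] minrow [239 239 240] z 0.2416 ring [-8.82 -8.77 -8.61 -7.92] [222 222 222] 295
w7 grip back x [-13.71 -13.37 -13.22] minrow [242 242 242] z 0.24 ring [-9.09 -8.85 -8.66 -7.95] [223 224 224] 268
```

jog_arm(
  motion=[2,0,4,0,4,0,7,0,12,0,12,0,14,0,24,0,22,0,21,0,36,0,32,0,28,0,48,0,42,0,35,0,60,0,52,0,41,0,71,0,62,0,46,0,80,0,72,0,50,0,86,0,82,0,51,10,89,0,88,0,51,35,89,0,90,0,51,70,89,0,90,0,51,110,89,0,90,0,51,150,89,0,90,0,51,185,89,0,90,0,51,205,89,0,90,0,51,213,89,0,90,0,51,213,89,0,90,0],
  gripper=0,
)

```text
time_s: 32.48
position: [0.6431, -0.1294, 0.1301]
tcp_rot: [[-0.984, -0.001, 0.178], [-0.178, 0.0, -0.984], [0.001, -1.0, -0.0]]
force: [0.2, 0.4, 0.6]
opening: 0.006
```

```bash
python3 st.py; python3 - <<'E'
from h import *
cap('wrist','w9');cap('scene','s9')
im=cv2.imread('pics/s9.png');c=im[130:290,150:400];cv2.imwrite('pics/s9z.png',cv2.resize(c,None,fx=3,fy=3,interpolation=cv2.INTER_CUBIC))
E
```

```text
32.475 [ 0.64313 -0.12944  0.13013] [0.18 0.36 0.55] [-0.064  0.161  0.014] 0.006 [-9.84e-01 -1.78e-01  8.00e-04]
```

View pics/s9z.png

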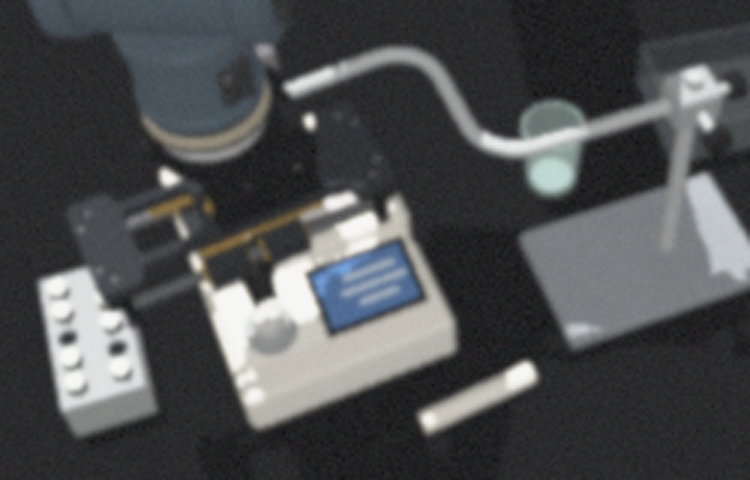

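View pics/w9.png

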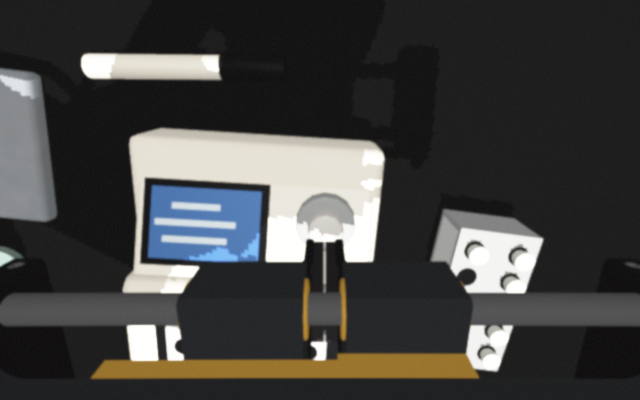

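```bash
python3 - <<'E'
from rod import *
for n,f in(('scene','s9'),):
    im,u,v,P=cloud(n,f)
    for x0 in np.arange(.46,.66,.02):
        m=(P[:,0]>x0)&(P[:,0]<x0+.02)&(P[:,1]>-.25)&(P[:,1]<0)&(P[:,2]>.206)
        if m.sum():print(x0.round(2),m.sum(),'zmin',np.percentile(P[m,2],[0,2,20]).round(3),'y at zmin',P[m][P[m,2].argmin()].round(3))
E
```

```text
0.5 73 zmin [0.446 0.448 0.454] y at zmin [ 0.519 -0.127  0.446]
0.52 854 zmin [0.431 0.445 0.46 ] y at zmin [ 0.539 -0.135  0.431]
0.54 2020 zmin [0.219 0.419 0.481] y at zmin [ 0.549 -0.083  0.219]
0.56 1231 zmin [0.412 0.423 0.47 ] y at zmin [ 0.568 -0.146  0.412]
0.58 786 zmin [0.219 0.221 0.447] y at zmin [ 0.594 -0.063  0.219]
0.6 859 zmin [0.218 0.22  0.402] y at zmin [ 0.608 -0.042  0.218]
0.62 1393 zmin [0.206 0.211 0.221] y at zmin [ 0.629 -0.147  0.206]
0.64 2296 zmin [0.206 0.218 0.231] y at zmin [ 0.66  -0.096  0.206]
```

jog_arm(
  motion=[0,10,0,0,0,0,0,20,0,0,0,0,0,28,0,0,0,0,0,31,0,0,0,0,0,34,0,0,0,0,0,37,0,0,0,0,0,39,0,0,0,0,0,40,0,0,0,0,0,40,0,0,0,0],
)

```text
time_s: 33.7
position: [0.6433, -0.1294, 0.091]
tcp_rot: [[-0.984, 0.0, 0.178], [-0.178, -0.0, -0.984], [-0.0, -1.0, 0.0]]
force: [-1.5, 0.6, 4.8]
opening: 0.002
```

```bash
python3 st.py
```

```text
33.7 [ 0.6433  -0.12945  0.09096] [-1.53  0.62  4.78] [ 0.018  0.391 -0.011] 0.002 [-9.840e-01 -1.781e-01 -2.000e-04]
```

jog_arm(
  motion=[0,1,0,0,0,0,0,2,0,0,0,0,0,2,0,0,0,0],
)

```text
time_s: 34.08
position: [0.6434, -0.1295, 0.0903]
tcp_rot: [[-0.984, 0.0, 0.178], [-0.178, -0.0, -0.984], [-0.0, -1.0, 0.0]]
force: [-3.6, 1.2, 12.0]
opening: 0.006
```

```bash
python3 st.py
```

```text
34.075 [ 0.64335 -0.12946  0.09032] [-3.61  1.22 11.98] [0.125 0.823 0.03 ] 0.006 [-9.840e-01 -1.782e-01 -4.000e-04]
```

jog_arm(
  motion=[0,1,0,0,0,0,0,1,0,0,0,0],
)

```text
time_s: 34.33
position: [0.6434, -0.1295, 0.0902]
tcp_rot: [[-0.984, 0.001, 0.178], [-0.178, -0.0, -0.984], [-0.001, -1.0, 0.001]]
force: [-4.7, 0.5, 16.9]
opening: 0.005
```

```bash
python3 st.py
```

```text
34.325 [ 0.64338 -0.12946  0.09023] [-4.71  0.48 16.94] [0.262 1.097 0.004] 0.005 [-9.840e-01 -1.783e-01 -6.000e-04]
```

jog_arm(
  motion=[0,-2,0,0,0,0,0,-6,0,0,0,0,0,-12,0,0,0,0,0,-22,0,0,0,0,0,-45,0,0,0,0,0,-75,0,0,0,0,0,-115,0,0,0,0,0,-155,0,0,0,0,0,-195,0,0,0,0,0,-225,0,0,0,0,0,-240,0,0,0,0,0,-245,0,0,0,0,0,-245,0,0,0,0],
)

```text
time_s: 35.95
position: [0.6428, -0.1293, 0.3315]
tcp_rot: [[-0.984, -0.002, 0.178], [-0.178, 0.001, -0.984], [0.002, -1.0, -0.001]]
force: [0.1, -0.6, -0.9]
opening: 0.006
```

```bash
python3 st.py; python3 - <<'E'
from h import *
cap('wrist','w10');cap('scene','s10')
im=cv2.imread('pics/s10.png');c=im[110:290,150:420];cv2.imwrite('pics/s10z.png',cv2.resize(c,None,fx=2.9,fy=2.9,interpolation=cv2.INTER_CUBIC))
E
```

```text
35.95 [ 0.64283 -0.12932  0.33148] [ 0.1  -0.59 -0.86] [-0.039  0.208 -0.004] 0.006 [-0.984  -0.178   0.0016]
```

View pics/s10z.png

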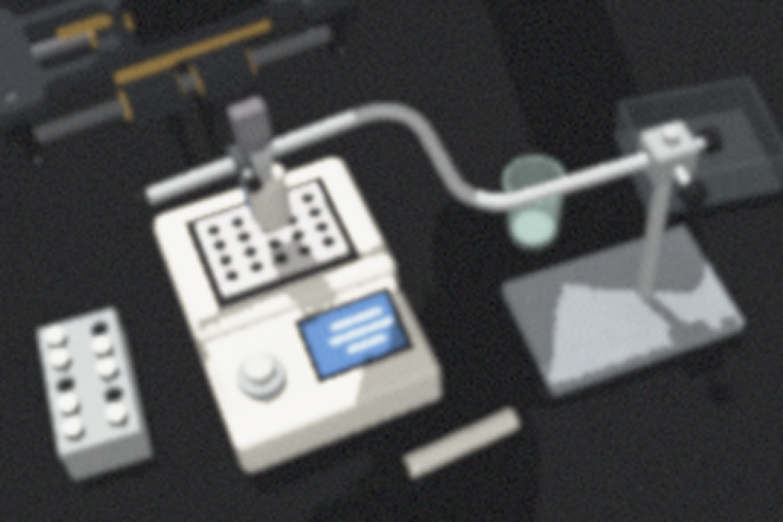

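View pics/w10.png

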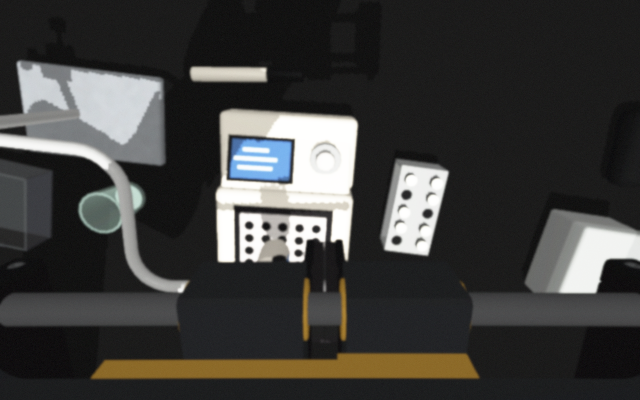

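```bash
python3 - <<'E'
from path import *
from h import *
c=np.array([.5381,-.0487])+.0457*e(H[2])
pts=[[*c,zz] for zz in(.113,.139,.165,.188,.206,.238)]
uv=proj('scene',pts);print(uv.round(1))
im=cv2.imread('pics/s10.png');k=7;x0,y0=215,135
Z=cv2.resize(im[y0:y0+70,x0:x0+60],None,fx=k,fy=k,interpolation=cv2.INTER_CUBIC)
Z2=Z.copy()
for p in uv: cv2.circle(Z2,tuple(int(t) for t in ((p-[x0,y0]+.5)*k)),3,(0,0,255),-1)
cv2.imwrite('pics/s10p.png',np.hstack([Z,Z2])[:590,:800] if Z.shape[1]*2<=800 else cv2.resize(np.hstack([Z,Z2]),(800,467)))
E
```

```text
[[244.  186. ]
 [242.3 178.5]
 [240.5 170.7]
 [238.9 163.5]
 [237.6 157.6]
 [235.1 146.7]]
```

View pics/s10p.png

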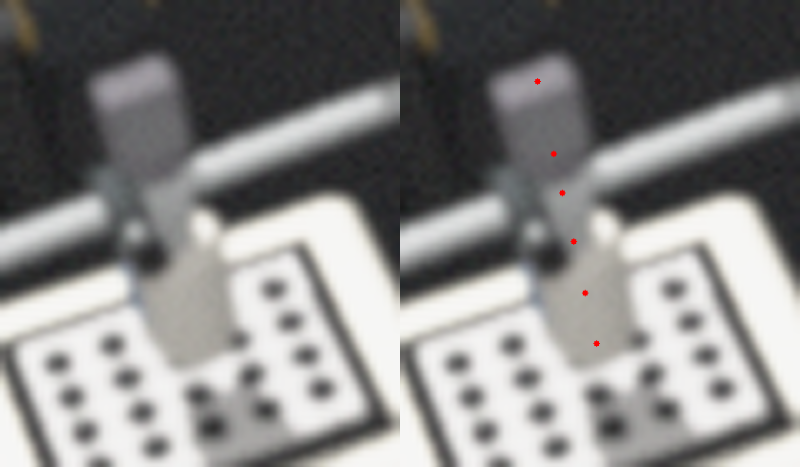

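The projected vertical axis runs straight down the middle of the grip, ring and cylinder, so the head hangs upright. No gap shows between the ring and the dark collar. I'm handing in.

```bash
python3 st.py; python3 -c "
from rig import bot
print(bot.hand_in())"
```

```text
36.05 [ 0.64262 -0.12923  0.33085] [-0.3  -0.34 -0.01] [-0.065  0.199 -0.002] 0.005 [-0.984  -0.178   0.0027]
the job is handed in; nothing more can be done
None
```

I slid the sensor head along the rod and round both bends to the stop collar. I released it there, pressed the start key fully down, let it come up, and handed in at 36 s.

- **Sliding:** At every stop along the rod and bends, side forces read about 1 N or less. Forces were read only at the end of each move, not during it.
- **At the stop:** I approached the collar in steps of under 1 mm. Contact built to about 7 N, and I eased it to about 2.4 N before letting go.
- **Head position:** In the last picture the head hangs upright, with no visible gap at the collar. Camera estimates agree to about 1 mm and can't rule out a gap of a few tenths. The carrier had not shifted more than about 0.3 mm relative to the gripper on release.
- **Key:** It bottomed out at about 17 N, well above its 5 N spring, with the fingertips about 6 mm below its rest height. It looked up again after I withdrew.
- **Other things on the bench:** The tube rack, beaker, marker and cover look unmoved by eye. The gripper was clear of everything at hand-in.
- **Disagreement:** The top and wrist cameras differed by up to 2 mm and about 0.7° on the rod. I followed the wrist camera, and the low forces bore it out.

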